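# Put the washed coffee things back on the cart

## Robot

A 7-joint arm with a two-finger parallel gripper is mounted at the origin on the work surface. World frame = base frame: x ahead of the robot, y to its left, z up, the work surface at z = 0. Lengths are in mm, angles in rad, forces in N, time in s.
With the tool pointing down it reaches from about 350 to 900 mm from the base axis. Payload 8.1 kg.
Tool frame: the origin (TCP) lies between the finger pads; the fingertips stand 11 mm ahead of it and the grasp point (between the pads) lies 8 mm behind it; z points along the fingers, y is the line along which they close (so a half turn about z gives the same grasp; the last joint's range is limited). The gripper opens to 92 mm and grips with 3 to 60 N. Pads are 19 mm wide; open, the fingers measure 130 mm over their backs; the gripper's body (75 mm by 190 mm) begins 47 mm behind the grasp point.
Start: joints at [-1.357, 0.434, 0.025, 1.573, -0.012, 1.134, -0.075], TCP at [194.732, 593.903, 237.742] pointing down, gripper open.
Joint ranges: [-2.62, 2.62], [-0.44, 2.09], [-1.27, 1.32], [0.08, 2.57], [-1.32, 4.46], [0.12, 2], [-2.74, 2.74]. Speed limits (rad/s): [2.22, 2.22, 3.01, 3.01, 3.14, 3.14, 3.14].

## Interface

Orientations are given as a unit quaternion [x, y, z, w].
In Python, from plant import robot, vision gives the robot as it stands.
- The arm moves only by the tool apply_moves, never from a script. Its argument "plan" is text: rows parted by semicolons, each of 4 numbers parted by spaces: the shift along the tool's x, y, z in mm, then the turn about the tool's z in rad. A call has 1 to 12 rows; each row shifts and turns the commanded pose from where the row before left it, along the tool's axes as they then stand; what a row does not reach is not made up. A row lasts 1/12 s, in which the tool goes at most 41.7 mm and 7.16 degrees, less where a joint would pass 70% of its speed; a pose out of reach is approached as far as the arm can. A call is refused whole if a number of a shift passes 41.7 or a number of a turn 0.125, either way. A call with a gripper value outside its range is refused whole. "grip" is the opening, from 0 (shut) to 1 (fully open), set as the call begins (left out, the last holds). The fingers move at their own pace and stop on an object; "newtons" is the grip in N (left out, the last holds). Time passes only in rows, so rows that do not move let the fingers close. It gives the time, the measured TCP pose, the force, the opening and the grip force at its end, in the units of the state.
- robot.read_state(): the state, without advancing time (a new reading comes with each control period).
- vision.capture(name): name is "scene" or "side" or "wrist"; returns a dict with "pixels" (420x560x3 uint8, blue, green, red), "intrinsics" (3x3 intrinsics, pixels), "rvec" (rotation vector, rad) and "tvec" (3), from world to camera coordinates, as OpenCV has them; the wrist camera has in their place "tool_from_camera" (4x4, takes a point from camera to tool coordinates, whose origin is the TCP and whose axes are the flange's). Camera axes: x right, y down, z forward; pixel columns grow to the right and rows downward; lengths in mm; the calibration is good to about 2 mm. A picture is of the moment at which its call begins: read the wrist's pose just before it. There is no depth.
- robot.sign_off(): hands the job in; it is judged then, once.
The state is a dict: "time": time; "joint_positions": joint angles; "joint_vel": joint speeds; "effort": joint torques, N m; "position": TCP position; "ee_rot": TCP orientation; "contact_force": force on the tool from outside, world axes, zero at the start; "torque": the same for the moment, N m; "gripper_width": finger opening in mm; "grasp_force": force on a finger pad.
Only numpy, scipy, OpenCV 4.12 (cv2) and the standard library are available. Lean on these libraries where they do the work, as an engineer would, in place of code of your own. Each camera call takes 0.05 s, during which the arm holds its last target. There are 200 camera calls.

## Task

The coffee things are washed and dry: put them all back. Press the drip cassette flush into the recess of the brewing stand, stand every aluminium tin upright and centred on the narrow raised wooden ledge with its long side along the ledge, and move every wooden paddle from the drying block into the white three-cell caddy, shaft end down and resting on its floor, leaving the caddy standing; leave everything else where it is.

Things in the scene. Friction and masses are not known exactly. Their poses are not given: they have to be found in the camera images.
- ledge: Fixed free-standing narrow ledge: a wooden strip 34 deep (its x) by 340 long (its y) by 12 thick, carried by two 20 mm square posts at y = -130 and +130 mm on floor feet 70 deep. Origin on the table under the middle of the strip, z up; the strip's flat top is 130 mm above it. Open in front, behind and above.
- stand: Fixed black brewing stand, block 130 (its x) by 170 (its y) by 50 high with an open-topped rectangular recess in the middle of its top, 76 (x) by 116 (y). Origin at the centre of its underside, z up.
- stand_top (a point): Centre of the recess mouth, level with the stand's top face (50 mm above its underside).
- stand_pad (a joint): Stiff rubber pad that is the floor of the recess, guided straight up and down; 0 = fully raised (pad 15 mm below the stand's top), 0.009 m = fully down (pad 24 mm below the top). Friction holds it where it is; it takes about 6 to 8 N of push to sink, more than the cassette's weight. It does not spring back.
- cassette: Drip cassette: steel plate 70 (its x) by 110 (its y) by 24 thick, with a black grip rib on top, 16 (x) by 60 (y), rising 28 mm from the middle of the plate (total height 52). Origin at the centre of the plate's underside, z up. 0.18 kg. Either way round fits the recess, with 3 mm play each side.
- caddy: Loose white ceramic utensil caddy, 42 (its x) by 144 (its y) by 110 high, on a spreading foot plate 76 by 156 by 8 thick; about 0.9 kg; three open-topped cells in a row along y, centred at y = -48, 0 and +48 mm, each 30 (x) by 34 (y) inside, inner floor 8 mm above its underside; fingers have more room across the row than along it. Origin at the centre of its underside, z up.
- drainer: Fixed white drying block, 170 (its x) by 60 (its y) by 60 high; three square holes 17 wide and 45 deep in a row along x at -60, 0 and +60 mm, in which the paddles stand at first. Origin at the centre of its underside.
- tin0: Closed aluminium coffee tin with a flat bamboo lid (up to three alike), 48 (its x) by 64 (its y) by 100 high, about 0.22 kg. Origin at the centre of its underside, z up. May be absent.
- tin1: Closed aluminium coffee tin with a flat bamboo lid (up to three alike), 48 (its x) by 64 (its y) by 100 high, about 0.22 kg. Origin at the centre of its underside, z up. May be absent.
- tin2: Closed aluminium coffee tin with a flat bamboo lid (up to three alike), 48 (its x) by 64 (its y) by 100 high, about 0.22 kg. Origin at the centre of its underside, z up. May be absent.
- paddle0: Wooden stirring paddle (up to three alike), 170 long: square shaft 14 by 14 from the origin to 112 mm, then a flat blade 30 (its x) by 10 (its y) from 110 to 170 mm. Origin at the middle of the shaft's end, z along the paddle towards the blade; it stands blade up. About 0.04 kg. May be absent.
- paddle1: Wooden stirring paddle (up to three alike), 170 long: square shaft 14 by 14 from the origin to 112 mm, then a flat blade 30 (its x) by 10 (its y) from 110 to 170 mm. Origin at the middle of the shaft's end, z along the paddle towards the blade; it stands blade up. About 0.04 kg. May be absent.
- paddle2: Wooden stirring paddle (up to three alike), 170 long: square shaft 14 by 14 from the origin to 112 mm, then a flat blade 30 (its x) by 10 (its y) from 110 to 170 mm. Origin at the middle of the shaft's end, z along the paddle towards the blade; it stands blade up. About 0.04 kg. May be absent.
- kettle: Not part of the job: copper-finish gooseneck kettle, body 150 across, 140 high. Origin at the centre of its underside.
- grinder: Not part of the job: aluminium hand grinder, cylinder 52 across, 140 high, crank on top reaching 75 to one side. Origin at the centre of its underside.
- dripper: Not part of the job: clear glass cone dripper on a round foot, 116 across the rim, 85 high. Origin at the centre of its underside.
- mug: Not part of the job: tall blue-glazed mug, 80 across, 120 high. Origin at the centre of its underside.
- espresso_cup: Not part of the job: small white cup, 54 across, 55 high. Origin at the centre of its underside.
- jar: Not part of the job: small amber glass jar with a steel cap, 48 across, 75 high. Origin at the centre of its underside.
Things that resemble listed ones, but are neither listed nor needed, are in the scene too. What is shaped like the cassette but red is not meant. What is shaped like the paddle2 but blue is not meant.

How it is judged:
By the outcome, as a careful person would: the job done as asked, in the order asked, and still so for the second after the job is handed in, with the robot touching nothing.
Of tin0, tin1, tin2 only 2 to 3 are there at a start; the rules pass over those that are not, and their reading is None.
Of paddle0, paddle1, paddle2 only 1 to 3 are there at a start; the rules pass over those that are not, and their reading is None.
At some moment in a run one of caddy, cassette may be knocked a few centimetres aside while the robot is not near it.
It also fails if it takes over 210 s, if anything falls off the work surface, if the arm or the gripper's body presses on something with over 40 N, if the wrist force passes 120 N, or if a joint passes its speed limit or range.

## Working session

There is one attempt and no reset: what is moved stays moved. The work goes in short steps, Python scripts to look and compute and a tool call to move; the robot and the scene stay as the last step left them, time stands still between calls to the robot, and variables do not carry over. Pictures are saved under pics/ and viewed, at most 14 in all, crops included, and the job is handed in when it is done.

Besides the shell and the picture viewer there is one more tool, called after "Call:" as a command line: name --argument value ..., lists and objects as JSON in quotes. apply_moves: Moves the arm, as the interface text tells. Its arguments: {"type":"object","properties":{"plan":{"type":"string"},"grip":{"type":"number"},"newtons":{"type":"number"}},"required":["plan"]}

```bash
ls; mkdir -p pics; cat > h.py <<'E'
import numpy as np, cv2
from plant import robot, vision
from scipy.spatial.transform import Rotation as R
def cap(name,fn):
    s=robot.read_state(); c=vision.capture(name); cv2.imwrite('pics/'+fn+'.png',c['pixels'])
    K=np.array(c['intrinsics'],float)
    if name=='wrist':
        T=np.eye(4);T[:3,:3]=R.from_quat(s['ee_rot']).as_matrix();T[:3,3]=s['position']
        T=T@np.array(c['tool_from_camera']); M=np.linalg.inv(T)
    else:
        M=np.eye(4);M[:3,:3]=cv2.Rodrigues(np.array(c['rvec'],float))[0];M[:3,3]=np.array(c['tvec']).ravel()
    np.savez('pics/'+fn+'.npz',K=K,M=M); return c['pixels']
def ld(fn):
    d=np.load('pics/'+fn+'.npz'); return d['K'],d['M']
def ray(fn,p):
    K,M=ld(fn); d=np.linalg.inv(K)@[p[0],p[1],1]; Rm=M[:3,:3]; return -Rm.T@M[:3,3], Rm.T@d
def onz(fn,p,z):
    o,d=ray(fn,p); return o+d*(z-o[2])/d[2]
def tri(*obs):
    A=np.zeros((3,3));b=np.zeros(3);L=[]
    for fn,p in obs:
        o,d=ray(fn,p);d=d/np.linalg.norm(d);P=np.eye(3)-np.outer(d,d);A+=P;b+=P@o;L.append((o,P))
    x=np.linalg.solve(A,b); return x,[round(float(np.linalg.norm(P@(x-o))),1) for o,P in L]
def proj(fn,X):
    K,M=ld(fn); q=(M[:3,:3]@np.atleast_2d(X).T).T+M[:3,3]; q=q@K.T; return q[:,:2]/q[:,2:]
def big(fn,x0,y0,x1,y1,s,out):
    im=cv2.imread('pics/'+fn+'.png')[y0:y1,x0:x1]; cv2.imwrite('pics/'+out+'.png',cv2.resize(im,None,fx=s,fy=s,interpolation=cv2.INTER_CUBIC))
E
python3 - <<'E'
from h import *
a=cap('scene','s0');b=cap('side','d0');cap('wrist','w0')
print(robot.read_state())
for f in('s0','d0','w0'):
    K,M=ld(f);print(f,K[0,0],-M[:3,:3].T@M[:3,3],M[2,:3])
E
```

```text
pics
{'time': 0.15, 'joint_positions': array([-1.35660606,  0.43505452,  0.02494237,  1.57387459, -0.01160182,
        1.13399567, -0.07511117]), 'joint_vel': array([ 5.87184743e-05,  3.92744678e-04,  4.30850991e-04, -3.84666941e-03,
       -5.14836421e-04, -4.29624476e-04, -1.05825047e-03]), 'effort': array([ 1.49865122e-03, -6.68252492e+01,  9.85590778e-01, -3.14691818e+01,
       -6.05860166e-02,  3.94207437e-02,  1.48376876e-04]), 'position': array([194.6087331 , 593.54024717, 237.13532249]), 'ee_rot': array([ 1.57759105e-01,  9.87477449e-01, -5.91818243e-04, -4.70797086e-05]), 'contact_force': array([-0.01449004, -0.15798606,  0.20708313]), 'torque': array([ 0.03672552, -0.03153888, -0.04868049]), 'grasp_force': 0.0, 'gripper_width': 91.82840051071315}
s0 537.1936059192171 [1223.70353235 -546.29837861 1207.07308537] [-0.47785564  0.40357688 -0.78024335]
d0 469.0461752214829 [ 459.10097539 -929.31350616  874.60488745] [ 0.06693043  0.76011423 -0.64633326]
w0 331.4383993355778 [120.6133183  619.38456081 383.96138011] [ 0.27621768 -0.09223568 -0.95665897]
```

View pics/s0.png

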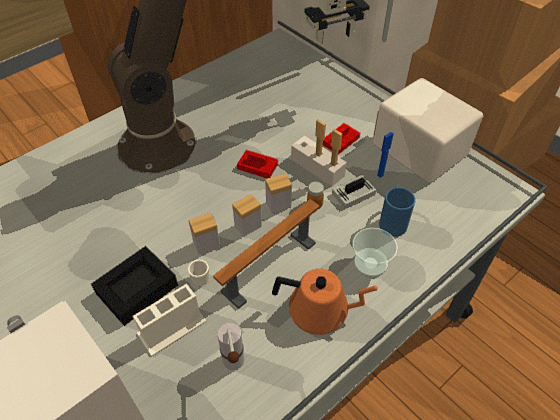

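View pics/d0.png

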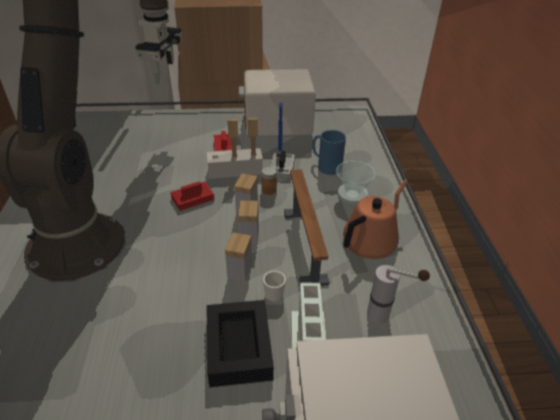

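The scene view shows two wooden paddles in the drainer (320,140) and (336,150), and three tins at (203,230), (247,213) and (278,190). The steel cassette with its black rib is at (352,190), with red look-alikes at (257,163) and (342,137) and a blue paddle at (385,155). The stand is at (135,285), the caddy at (170,318) and the ledge runs from (220,275) to (320,205). The steel and black item is the only one fitting "cassette", because the others are red. I'll confirm this in enlarged crops.

```bash
python3 - <<'E'
from h import *
big('s0',180,110,410,280,3.45,'s0a'); big('s0',80,230,260,365,4.4,'s0b')
big('d0',160,100,340,290,3.1,'d0a'); big('d0',190,265,350,400,4.4,'d0b')
E
```

```text
(no output)
```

View pics/s0a.png

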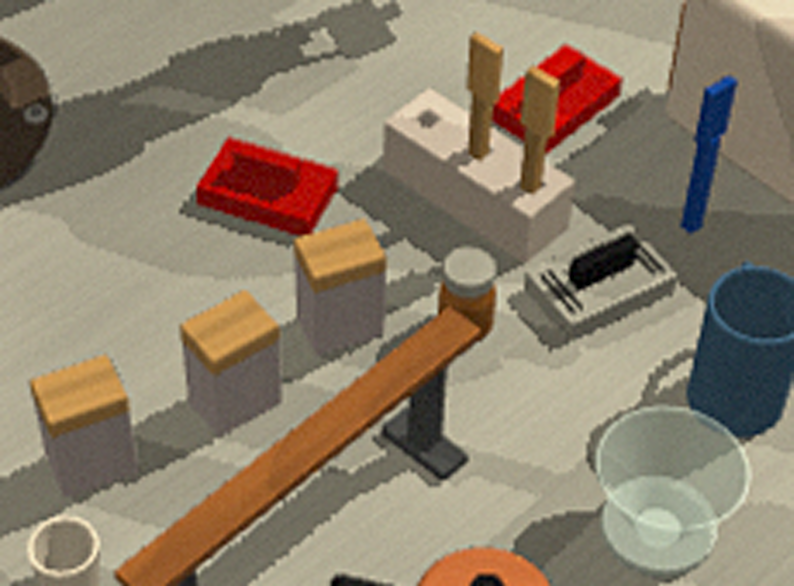

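View pics/s0b.png

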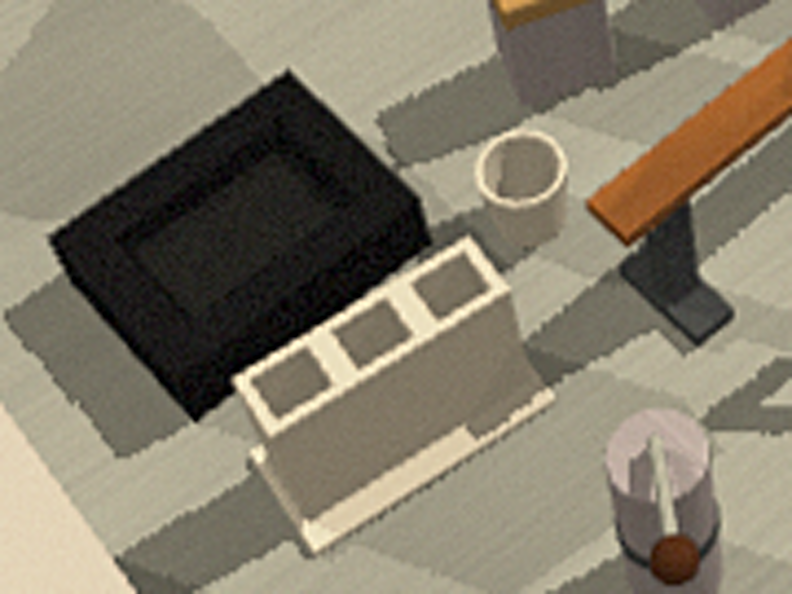

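View pics/d0a.png

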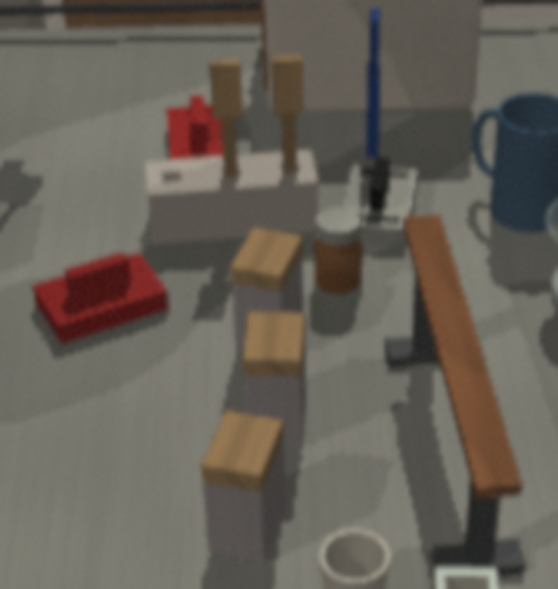

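View pics/d0b.png

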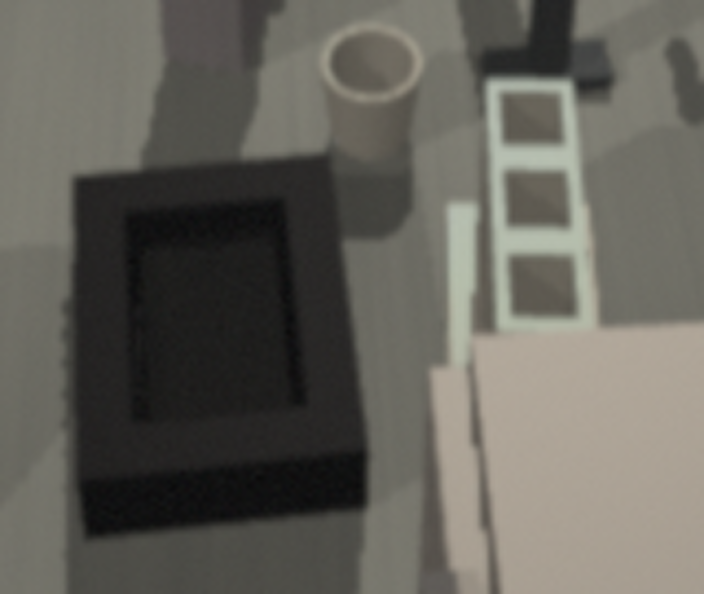

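The crops confirm it: one steel plate with a black rib at s0a (600,275), two wooden paddles in the drainer, three tins, and a three-cell caddy beside the stand. Next I'll fit poses from corner pixels in both views.

```bash
cat >> h.py <<'E'
CR={'s0a':('s0',180,110,3.45),'s0b':('s0',80,230,4.4),'d0a':('d0',160,100,3.1),'d0b':('d0',190,265,4.4)}
def uncrop(c,p):
    f,x,y,s=CR[c]; return f,((p[0]+.5)/s-.5+x,(p[1]+.5)/s-.5+y)
from scipy.optimize import least_squares
def fit(obs,lx,ly,guess,zfix=None,wt=1):
    """obs: list of (frame,pixel,(sx,sy)) rect top corners; fits x,y,z,yaw"""
    def res(v):
        r=[]
        c,s=np.cos(v[3]),np.sin(v[3])
        for f,p,(a,b) in obs:
            X=[v[0]+c*a*lx/2-s*b*ly/2,v[1]+s*a*lx/2+c*b*ly/2,v[2]]
            r+=list(proj(f,X)[0]-p)
        if zfix is not None: r.append((v[2]-zfix)*wt)
        return r
    o=least_squares(res,guess,loss='soft_l1'); return o.x,np.sqrt(2*o.cost/len(obs))
E
cat > f1.py <<'E'
from h import *
S=[(-1,-1),(-1,1),(1,1),(1,-1)]   # scene order left,top,right,bottom
D=[(-1,1),(1,1),(1,-1),(-1,-1)]   # side order TL,TR,BR,BL
def go(n,sc,sp,dc,dp,lx,ly,zt):
    ob=[(*uncrop(sc,p),k) for p,k in zip(sp,S) if p]+[(*uncrop(dc,p),k) for p,k in zip(dp,D) if p]
    g=onz(ob[0][0],ob[0][1],zt)
    for a,b in ((lx,ly),(ly,lx)):
        v,e=fit(ob,a,b,[g[0],g[1],zt,0]); w,e2=fit(ob,a,b,[g[0],g[1],zt,0],zt,5)
        print(n,(a,b),'free',v.round(2),round(e,2),'| zfix',w.round(2),round(e2,2))
go('stand','s0b',[(50,237),(290,70),(422,203),(190,375)],'d0b',[(75,178),(330,157),(366,455),(82,480)],130,170,50)
go('tinA','s0a',[(296,239),(366,222),(385,259),(309,278)],'d0a',[(256,230),(302,238),(286,278),(233,265)],48,64,100)
go('tinB','s0a',[(182,327),(247,292),(279,325),(210,352)],'d0a',[(249,313),(304,313),(303,362),(244,360)],48,64,100)
go('tinC','s0a',[(32,380),(105,357),(130,397),(50,415)],'d0a',[(224,412),(284,418),(265,476),(205,462)],48,64,100)
go('caddy','s0b',[(232,378),(470,235),(511,290),(270,435)],'d0b',[(487,78),(572,77),(598,328),(497,330)],42,144,110)
go('drainer','s0a',[(385,122),(430,90),(572,180),(528,222)],'d0a',[(145,160),(315,150),(318,185),(146,193)],170,60,60)
go('cass','s0a',[(526,280),(633,230),(677,275),(568,318)],'d0a',[(355,165),(418,168),(405,222),(345,215)],70,110,24)
go('ledge','s0a',[None,(440,308),(482,325),None],'d0a',[(405,218),(438,217),None,None],34,340,130)
def T(a,b,c,d):
    print(tri(uncrop(a,b),uncrop(c,d)))
for n,p,q in (('pa top',(487,38),(227,62)),('pa in',(480,158),(230,176)),('pb top',(540,75),(288,57)),('pb in',(533,188),(290,175)),('ledge-near-mid',None,None)):
    if p: print(n); T('s0a',p,'d0a',q)
o=[(*uncrop('s0a',(440,308)),(-1,1)),(*uncrop('s0a',(482,325)),(1,1)),(*uncrop('s0b',(587,206)),(-1,-1)),(*uncrop('s0b',(627,240)),(1,-1)),(*uncrop('d0a',(405,218)),(-1,1)),(*uncrop('d0a',(438,217)),(1,1)),(*uncrop('d0a',(473,483)),(-1,-1)),(*uncrop('d0a',(520,478)),(1,-1))]
print(fit(o,34,340,[550,0,130,0]))
E
python3 f1.py
```

```text
stand (130, 170) free [ 4.2877e+02 -3.4061e+02  4.5610e+01  5.0000e-02] 1.16 | zfix [ 4.2987e+02 -3.4242e+02  4.9970e+01  5.0000e-02] 1.31
stand (170, 130) free [ 4.1955e+02 -3.3902e+02  3.8080e+01  1.4000e-01] 5.0 | zfix [ 4.2755e+02 -3.4118e+02  5.0000e+01  1.5000e-01] 5.01
tinA (48, 64) free [ 4.5800e+02  1.2301e+02  1.0130e+02 -3.7000e-01] 0.98 | zfix [ 4.5751e+02  1.2406e+02  1.0001e+02 -3.7000e-01] 0.99
tinA (64, 48) free [457.79 124.67  98.39  -0.49] 2.42 | zfix [458.25 122.83 100.    -0.5 ] 2.42
tinB (48, 64) free [ 4.6054e+02  6.7200e+00  9.9370e+01 -9.0000e-02] 1.04 | zfix [ 4.6069e+02  6.2500e+00  1.0000e+02 -9.0000e-02] 1.04
tinB (64, 48) free [ 4.5926e+02  8.3400e+00  9.7440e+01 -2.1000e-01] 2.72 | zfix [ 4.6058e+02  6.4800e+00  1.0000e+02 -2.1000e-01] 2.72
tinC (48, 64) free [ 4.3419e+02 -1.1957e+02  1.0077e+02 -2.7000e-01] 1.12 | zfix [ 4.3399e+02 -1.1915e+02  1.0000e+02 -2.7000e-01] 1.12
tinC (64, 48) free [ 4.3204e+02 -1.1763e+02  9.6850e+01 -3.7000e-01] 2.76 | zfix [ 4.3326e+02 -1.2035e+02  1.0000e+02 -3.8000e-01] 2.77
caddy (42, 144) free [ 5.8140e+02 -3.3626e+02  
[... 644 characters left out ...]
0e-01] 4.18 | zfix [ 5.7043e+02  3.2567e+02  2.4000e+01 -4.5000e-01] 4.19
ledge (34, 340) free [ 6.4633e+02 -3.4460e+01  1.3321e+02  3.1000e-01] 0.9 | zfix [ 6.4038e+02 -3.4000e+01  1.3001e+02  2.8000e-01] 0.99
ledge (340, 34) free [472.93 228.53  -8.02  -0.65] 9.77 | zfix [471.73 218.9  129.99  -0.67] 9.95
pa top
(array([423.38583396, 316.29961495, 187.5973211 ]), [2.6, 2.6])
pa in
(array([422.06346217, 320.08748873,  51.82412078]), [1.3, 1.3])
pb top
(array([482.73242069, 318.00611325, 188.66574766]), [0.6, 0.6])
pb in
(array([481.30454001, 326.82299702,  49.99136256]), [2.1, 2.1])
(array([ 6.04628849e+02, -3.66887816e+01,  1.28783364e+02,  6.83122390e-02]), np.float64(1.3267350584035542))
```

```bash
python3 - <<'E'
from h import *
def T(n,*o): x,e=tri(*o); print(n,x.round(),e)
u=uncrop
T('bluetop',u('s0a',(722,80)),u('d0a',(375,12)))
T('bluebase',u('s0a',(693,230)),u('d0a',(373,155)))
T('jarcap',u('s0a',(470,262)),u('d0a',(338,220)))
T('mug rim',u('s0a',(757,300)),u('d0a',(533,115)))
T('boxA',('s0',(62,305)),('d0',(297,340)))
T('boxB',('s0',(115,370)),('d0',(432,337)))
T('cup',u('s0b',(521,168)),u('d0b',(371,62)))
T('grinder',u('s0b',(658,455)),('d0',(385,280)))
T('kettle knob',('s0',(321,282)),('d0',(377,203)))
T('farbox corner',('s0',(420,82)),('d0',(245,75)))
T('farbox corner',('s0',(375,155)),('d0',(245,130)))
T('rib1',u('s0a',(571,265)),u('d0a',(377,186)))
T('rib2',u('s0a',(632,236)),u('d0a',(377,158)))
E
```

```text
bluetop [575. 437. 174.] [1.3, 1.3]
bluebase [577. 438.  -2.] [0.1, 0.1]
jarcap [524. 208.  76.] [2.3, 2.3]
mug rim [726. 319. 118.] [1.9, 1.9]
boxA [ 529. -516.  263.] [4.7, 4.7]
boxB [ 731. -516.  269.] [7.1, 7.1]
cup [ 514. -199.   55.] [0.3, 0.3]
grinder [ 744. -273.  123.] [4.3, 4.3]
kettle knob [785. -30. 133.] [0.8, 0.8]
farbox corner [466. 714. 148.] [0.5, 0.5]
farbox corner [477. 519.   3.] [29.5, 29.5]
rib1 [569. 283.  60.] [1.1, 1.1]
rib2 [574. 353.  48.] [0.3, 0.3]
```

View pics/w0.png

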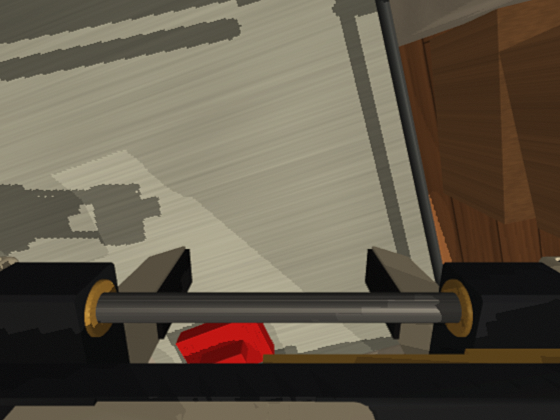

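The wrist view shows the open fingers across rows 250-350, with the red look-alike at (225,340) and the target out of view. I'll hover near the cassette with it on the camera side.

```bash
cat >> h.py <<'E'
def goto(x,y,z,phi=None):
    """prints turn first, then shift in tool axes (after the turn)"""
    s=robot.read_state(); m=R.from_quat(s['ee_rot']).as_matrix(); p=np.arctan2(m[1,1],m[0,1])
    t=0 if phi is None else -((phi-p+np.pi)%(2*np.pi)-np.pi)
    m2=m@R.from_euler('z',t).as_matrix(); d=m2.T@(np.array([x,y,z])-s['position'])
    print('t%.2f pos'%s['time'],np.round(s['position'],1),'phi %.3f w %.1f F'%(p,s['gripper_width']),np.round(s['contact_force'],1),'q7 %.2f'%s['joint_positions'][6],'-> turn %.3f shift'%t,d.round(1))
E
python3 -c "
from h import *
goto(632,318,240,1.35)"
```

```text
t0.15 pos [194.6 593.5 237.1] phi 1.254 w 91.8 F [-0.  -0.2  0.2] q7 -0.08 -> turn -0.096 shift [-487.1 -173.1   -2.7]
```

Call:
apply_moves --plan "-35 -9 0 0;-35 -9 0 0;-35 -9 0 0;-35 -9 0 0;-35 -9 0 0;-35 -9 0 0;-35 -9 0 0;-35 -9 0 0;-35 -9 0 0;-35 -9 0 0;-35 -9 0 0;-35 -9 0 0"

```text
time: 1.15
position: [561.4, 359.1, 237.5]
ee_rot: [0.158, 0.987, -0.0, -0.0]
contact_force: [0.2, 0.9, 0.5]
gripper_width: 91.8
grasp_force: 0.0
```

Call:
apply_moves --plan "-35 -9 0 0;-35 -8 0 0;-11 0 0 -0.1;0 0 0 0;0 0 0 0;0 0 0 0"

```text
time: 1.65
position: [630.6, 320.2, 237.4]
ee_rot: [0.108, 0.994, 0.0, -0.001]
contact_force: [-1.1, 1.2, -0.3]
gripper_width: 91.7
grasp_force: 0.0
```

```bash
python3 -c "
from h import *
goto(632,318,240,1.35)
cap('wrist','w1')"
```

```text
t1.65 pos [630.6 320.2 237.4] phi 1.353 w 91.7 F [-1.1  1.2 -0.3] q7 0.86 -> turn 0.003 shift [-1.8 -1.9 -2.6]
```

View pics/w1.png

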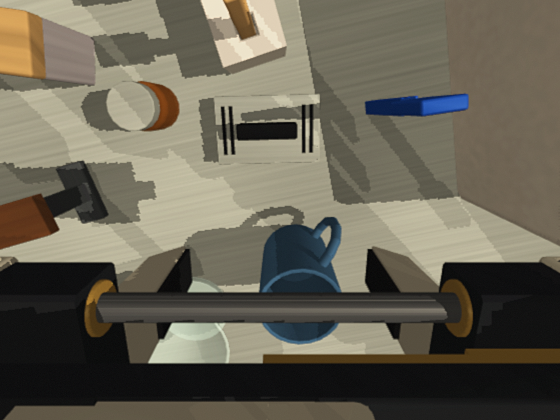

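The wrist view shows the steel plate with corners (216,97), (320,94), (320,160), (218,163) and the black rib from (237,131) to (298,129). The blue paddle is to the right at (417,104), the jar is at left and the mug is near (300,290).

```bash
python3 - <<'E'
from h import *
C=[(-1,-1),(-1,1),(1,1),(1,-1)]
pl=[('w1',p,c) for p,c in zip([(216,97),(320,94),(320,158),(218,161)],C)]
rb=[('w1',p,c) for p,c in zip([(237,124),(297,121),(298,137),(237,140)],C)]
print(fit(pl,70,110,[574,319,24,-.2])); print(fit(pl,70,110,[574,319,24,-.2],24,5)); print(fit(rb,16,60,[574,319,52,-.2])); print(fit(rb,16,60,[574,319,52,-.2],52,5))
s=[(*uncrop('s0a',p),c) for p,c in zip([(526,280),(633,230),(677,275),(568,318)],C)]
print('plate both',fit(pl+s,70,110,[574,319,24,-.2]))
print('blue base',onz('w1',(367,106),0),onz('w1',(468,102),174))
goto(572,308,120,1.353)
E
```

```text
(array([ 5.72471513e+02,  3.24146848e+02,  1.30446085e+01, -1.93271276e-01]), np.float64(1.4559965107439592))
(array([ 5.72293829e+02,  3.23801058e+02,  2.39822934e+01, -1.99394412e-01]), np.float64(1.8602610082532818))
(array([ 5.72453606e+02,  3.23365852e+02,  4.65688869e+01, -1.70827597e-01]), np.float64(0.552725728806403))
(array([ 5.72160911e+02,  3.23503353e+02,  5.19944305e+01, -1.70765906e-01]), np.float64(0.7016942749258828))
plate both (array([ 5.72138653e+02,  3.24035093e+02,  1.48601262e+01, -1.97785736e-01]), np.float64(1.5210206172975478))
blue base [572.94319704 435.15397338   0.        ] [575.5920226  451.23205016 174.        ]
t1.70 pos [630.4 320.6 237.6] phi 1.354 w 91.6 F [ 0.1  0.8 -0.6] q7 0.86 -> turn 0.001 shift [ 54.2 -24.9 117.6]
```

```bash
python3 -c "
from h import *
goto(570.2,312.7,38,1.38)"
```

```text
t1.70 pos [630.4 320.6 237.6] phi 1.354 w 91.6 F [ 0.1  0.8 -0.6] q7 0.86 -> turn -0.026 shift [ 57.4 -19.2 199.6]
```

Call:
apply_moves --plan "0 0 0 -0.026;29 -9.5 0 0;28.5 -9.5 0 0;0 0 0 0;0 0 0 0;0 0 0 0"

```text
time: 2.2
position: [571.7, 312.0, 238.5]
ee_rot: [0.094, 0.996, 0.0, 0.001]
contact_force: [-0.5, 0.2, 0.1]
gripper_width: 91.9
grasp_force: 0.0
```

Call:
apply_moves --plan "0 0 30 0;0 0 30 0;0 0 30 0;0 0 30 0;0 0 0 0;0 0 0 0"

```text
time: 2.7
position: [571.7, 310.9, 116.7]
ee_rot: [0.095, 0.995, -0.001, -0.001]
contact_force: [0.6, -0.7, 1.2]
gripper_width: 91.7
grasp_force: 0.0
```

```bash
python3 -c "
from h import *
goto(570.2,312.7,38,1.38);cap('wrist','w2')"
```

```text
t2.70 pos [571.7 310.9 116.7] phi 1.380 w 91.7 F [ 0.6 -0.7  1.2] q7 0.85 -> turn -0.000 shift [ 1.6  1.7 78.7]
```

View pics/w2.png

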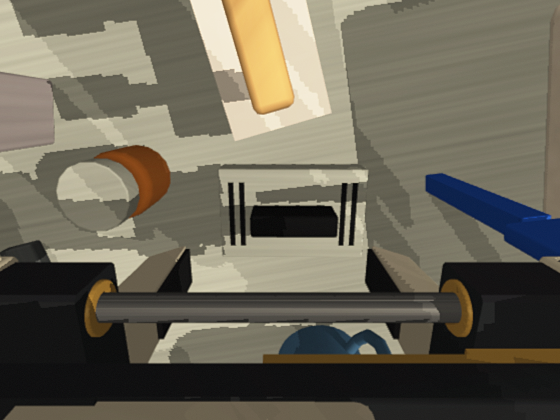

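The rib is at (294,222), aligned with and slightly right of the finger axis, as intended. The blue paddle stands right of the gripper at about (520,235). I'll descend and grip.

Call:
apply_moves --plan "1 2 20 0;0 0 20 0;0 0 20 0;0 0 15 0;0 0 3.5 0;0 0 0 0"

```text
time: 3.25
position: [572.1, 313.9, 40.3]
ee_rot: [0.095, 0.995, 0.0, 0.001]
contact_force: [0.3, 0.4, -0.1]
gripper_width: 91.8
grasp_force: 0.0
```

Call:
apply_moves --plan "0 0 0 0;0 0 0 0;0 0 0 0;0 0 0 0;0 0 0 0;0 0 0 0;0 0 0 0;0 0 0 0" --grip 0 --newtons 25

```text
time: 3.92
position: [571.7, 314.3, 40.1]
ee_rot: [0.095, 0.995, 0.001, 0.001]
contact_force: [-0.6, 1.2, 6.5]
gripper_width: 59.8
grasp_force: 25.0
```

Call:
apply_moves --plan "0 0 -10 0;0 0 -25 0;0 0 -35 0;0 0 -35 0;0 0 -35 0;0 0 -35 0;0 0 -25 0;0 0 0 -0.12;0 0 0 -0.12;0 0 0 0;0 0 0 0"

```text
time: 4.83
position: [570.8, 312.7, 239.1]
ee_rot: [-0.022, 1.0, -0.0, -0.001]
contact_force: [0.7, -0.2, -1.7]
gripper_width: 59.8
grasp_force: 25.0
```

```bash
python3 -c "
from h import *
goto(520,-342,240,1.62)"
```

```text
t4.83 pos [570.8 312.7 239.1] phi 1.616 w 59.8 F [ 0.7 -0.2 -1.7] q7 1.06 -> turn -0.004 shift [ 8.290e+01 -6.514e+02 -4.000e-01]
```

Call:
apply_moves --plan "4 -33 0 0;4 -33 0 0;4 -33 0 0;4 -33 0 0;4 -33 0 0;4 -33 0 0;4 -33 0 0;4 -33 0 0;4 -33 0 0;4 -33 0 0;4 -33 0 0;4 -33 0 0"

```text
time: 5.83
position: [541.7, -86.1, 238.9]
ee_rot: [-0.022, 1.0, 0.0, -0.001]
contact_force: [0.6, -0.1, -0.9]
gripper_width: 59.9
grasp_force: 25.0
```

Call:
apply_moves --plan "5 -33 0 0;5 -33 0 0;5 -33 0 0;5 -33 0 0;5 -33 0 0;5 -33 0 0;5 -33 0 0;0 -24 0 0;0 0 0 0;0 0 0 0;0 0 0 0"

```text
time: 6.75
position: [520.1, -340.0, 238.6]
ee_rot: [-0.023, 1.0, 0.001, -0.001]
contact_force: [0.5, 0.0, -2.9]
gripper_width: 59.7
grasp_force: 25.0
```

```bash
python3 -c "
from h import *
goto(520,-342,240,1.62);im=cap('wrist','w3')
import cv2,numpy as np
cv2.imwrite('pics/w3g.png',(255*(im/255.)**.6).astype('uint8'))"
```

```text
t6.75 pos [ 520.1 -340.   238.6] phi 1.618 w 59.7 F [ 0.5  0.  -2.9] q7 2.22 -> turn -0.002 shift [ 0.2 -2.  -1.4]
```

View pics/w3g.png

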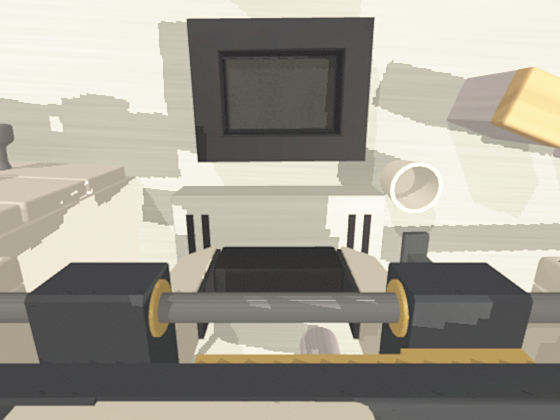

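The stand's top is at (188,21), (374,18), (366,161), (197,161) and its recess mouth at (220,51), (345,50), (341,134), (222,135). The held cassette's plate edge is at rows 187-197, and its rib is centred at column 280.

```bash
python3 - <<'E'
from h import *
C=[(-1,-1),(-1,1),(1,1),(1,-1)]
o=[('w3',p,c) for p,c in zip([(188,21),(374,18),(366,161),(197,161)],C)]
r=[('w3',p,c) for p,c in zip([(220,51),(345,50),(341,134),(222,135)],C)]
for z,w in ((None,1),(50,5)):
    print(fit(o,130,170,[430,-342,50,.05],z,w),fit(r,76,116,[430,-342,50,.05],z,w))
s=robot.read_state();P=s['position'];m=R.from_quat(s['ee_rot']).as_matrix()
for px,dz in (((184,197),16),((380,197),16),((184,187),40),((380,187),40)):
    X=onz('w3',px,P[2]-dz); print(px,(m.T@(X-P)).round(1))
E
```

```text
(array([ 4.28956507e+02, -3.39796604e+02,  4.63070091e+01,  5.51770817e-02]), np.float64(1.2082674745632953)) (array([ 4.28606137e+02, -3.39100781e+02,  5.05611462e+01,  5.07969198e-02]), np.float64(0.7823848952840818))
(array([ 4.29459508e+02, -3.39999337e+02,  4.99695119e+01,  5.62281010e-02]), np.float64(1.4926469031815495)) (array([ 4.28569381e+02, -3.39051104e+02,  5.00028424e+01,  5.09456696e-02]), np.float64(0.7886745000123335))
(184, 197) [ 35.3 -47.1  16. ]
(380, 197) [35.1 52.4 16.1]
(184, 187) [ 35.  -53.7  40. ]
(380, 187) [34.7 59.5 40.1]
```

```bash
python3 - <<'E'
from h import *
g=cv2.cvtColor(cv2.imread('pics/w3.png'),cv2.COLOR_BGR2GRAY).astype(int)
print('plate',g[190:194].mean(0)[165:200].round().astype(int),g[190:194].mean(0)[365:398].round().astype(int))
print('plate2',g[205:212].mean(0)[165:200].round().astype(int),g[212:218].mean(0)[365:398].round().astype(int))
print('stand L',g[85:100].mean(0)[185:240].round().astype(int)); print('R',g[85:100].mean(0)[325:380].round().astype(int))
print('col',g[:,270:290].mean(1)[10:30].round().astype(int),g[:,270:290].mean(1)[125:200].round().astype(int))
E
```

```text
plate [167 167 168 175 185 184 184 184 182 179 174 170 162 146 137 136 137 138
 138 138 138 138 139 138 139 138 138 139 139 138 138 138 139 139 138] [139 139 139 139 139 140 140 140 139 139 139 139 139 142 146 150 153 156
 152 137 137 142 145 142 156 237 255 255 255 224 176 180 183]
plate2 [169 168 168 168 168 166 164 193 233 232 230 231 231 231 231 232 223 188
 186 187 189 183 161 160 161 162 162 161 161 161 162 162 161 162 161] [116 122 123 123 119 126 202 248 245 244 243 243 243 244 243 243 243 244
 243 240 239 239 240 240 237 229 225 225 226 225 225 226 225]
stand L [167 167 167 167 169 170 146  73  32  32  34  34  34  34  34  35  35  35
  34  35  35  35  35  36  35  36  35  36  36  36  36  35  36  36  34  29
  22  21  20  14  15  20  26  35  41  43  43  43  44  43  44  44  44  44
  45]
R [ 43  35  28  28  28  28  28  28  26  21  18  14  15  15  15  15  19  25
  31  38  39  39  39  39  40  40  40  39  40  40  40  40  40  40  41  40
  40  40  40  40  40  40  36  42 122 207 228 219 205 205 195 160 149 147
 144]
col [218 218 220 222 223 225 221 182  50  30  37  38  38  38  38  38  38  38
  38  38] [ 43  43  42  34  20  20  20  17  17  22  27  29  37  37  37  36  36  36
  36  36  36  36  37  37  36  37  36  37  37  37  37  36  36  35  31  33
 112 212 226 219 214 217 222 226 225 223 222 220 219 223 225 222 220 224
 226 224 222 222 223 218 186 133 135 137 139 139 138 138 137 133 142 163
 157 157 158]
```

```bash
python3 -c "
from h import *
goto(428.8,-339.7,96,1.623)"
```

```text
t6.80 pos [ 520.4 -339.4  238.8] phi 1.619 w 59.8 F [-0.3  0.9 -2.5] q7 2.22 -> turn -0.004 shift [ 91.4   4.3 142.8]
```

Call:
apply_moves --plan "30 1.4 0 -0.004;30 1.4 0 0;31 1.5 0 0;0 0 30 0;0 0 30 0;0 0 30 0;0 0 30 0;0 0 22 0;0 0 0 0;0 0 0 0;0 0 0 0;0 0 0 0"

```text
time: 7.8
position: [430.4, -341.7, 99.0]
ee_rot: [-0.027, 1.0, -0.001, 0.001]
contact_force: [0.2, 0.5, -2.0]
gripper_width: 59.9
grasp_force: 25.0
```

```bash
python3 -c "
from h import *
goto(428.8,-339.7,66,1.623)"
```

```text
t7.80 pos [ 430.4 -341.7   99. ] phi 1.624 w 59.9 F [ 0.2  0.5 -2. ] q7 2.34 -> turn 0.001 shift [ 1.6  2.1 33. ]
```

Call:
apply_moves --plan "1.5 2 0 0;0 0 0 0;0 0 0 0;0 0 0 0"

```text
time: 8.13
position: [427.7, -339.5, 97.7]
ee_rot: [-0.027, 1.0, -0.0, 0.0]
contact_force: [-0.4, 0.4, -1.9]
gripper_width: 60.3
grasp_force: 25.0
```

Call:
apply_moves --plan "0 0 5 0;0 0 5 0;0 0 5 0;0 0 0 0;0 0 0 0"

```text
time: 8.55
position: [427.2, -339.2, 81.6]
ee_rot: [-0.027, 1.0, 0.0, -0.0]
contact_force: [0.3, 0.0, -0.8]
gripper_width: 59.6
grasp_force: 25.0
```

Call:
apply_moves --plan "-0.5 0 5 0;0 0 4 0;0 0 3 0;0 0 0 0;0 0 0 0"

```text
time: 8.97
position: [427.8, -339.2, 70.0]
ee_rot: [-0.027, 1.0, 0.0, -0.0]
contact_force: [-0.3, 0.1, -1.7]
gripper_width: 59.8
grasp_force: 25.0
```

Call:
apply_moves --plan "0 0 2 0;0 0 2 0;0 0 0 0;0 0 0 0" --newtons 40

```text
time: 9.3
position: [427.9, -339.3, 66.1]
ee_rot: [-0.027, 1.0, 0.0, -0.0]
contact_force: [-0.1, 1.0, 0.2]
gripper_width: 59.9
grasp_force: 40.0
```

Call:
apply_moves --plan "0 0 1.5 0;0 0 0 0;0 0 0 0"

```text
time: 9.55
position: [428.0, -339.3, 65.8]
ee_rot: [-0.026, 1.0, 0.0, 0.0]
contact_force: [-4.6, 2.6, 17.2]
gripper_width: 59.9
grasp_force: 40.0
```

Call:
apply_moves --plan "0 0 1.5 0;0 0 0 0;0 0 0 0"

```text
time: 9.8
position: [428.1, -339.4, 65.7]
ee_rot: [-0.026, 1.0, 0.0, 0.001]
contact_force: [-9.0, 6.8, 34.9]
gripper_width: 59.7
grasp_force: 40.0
```

Call:
apply_moves --plan "0 0 -2 0;0 0 -1.5 0;0 0 0 0"

```text
time: 10.05
position: [428.2, -339.4, 66.8]
ee_rot: [-0.027, 1.0, -0.0, 0.0]
contact_force: [0.0, 0.5, -3.3]
gripper_width: 59.7
grasp_force: 40.0
```

Call:
apply_moves --plan "0 0 0 0;0 0 0 0;0 0 0 0;0 0 0 0;0 0 0 0" --grip 1

```text
time: 10.47
position: [428.0, -339.3, 66.6]
ee_rot: [-0.027, 1.0, 0.0, -0.0]
contact_force: [0.3, -0.0, -0.1]
gripper_width: 88.1
grasp_force: 0.0
```

Call:
apply_moves --plan "0 0 -10 0;0 0 -30 0;0 0 -30 0;0 0 -30 0;0 0 -30 0;0 0 -30 0;0 0 0 0.12;0 0 0 0.12;0 0 0 0.12;0 0 0 0.12;0 0 0 0.12;0 0 0 0.12"

```text
time: 11.47
position: [427.9, -339.3, 227.6]
ee_rot: [0.33, 0.944, 0.0, 0.0]
contact_force: [-0.8, 0.4, -0.2]
gripper_width: 92.2
grasp_force: 0.0
```

Call:
apply_moves --plan "0 0 0 0.12;0 0 0 0.12;0 0 0 0.12;0 0 0 0.12;0 0 0 0.12;0 0 0 0.12;0 0 0 0.12;0 0 0 0.12;0 0 0 0.12;0 0 0 0.1;0 0 0 0;0 0 0 0"

```text
time: 12.47
position: [428.1, -339.2, 227.2]
ee_rot: [0.797, 0.604, 0.0, 0.0]
contact_force: [0.0, 0.3, 0.0]
gripper_width: 91.8
grasp_force: 0.0
```

```bash
python3 -c "
from h import *
goto(434,-189,220,-.27)"
```

```text
t12.47 pos [ 428.1 -339.2  227.2] phi -0.273 w 91.8 F [0.  0.3 0. ] q7 0.57 -> turn -0.003 shift [146.3 -34.3   7.2]
```

Call:
apply_moves --plan "33 -9 0 0;33 -8 0 0;33 -8 0 0;33 -8 0 0;0 0 0 0;0 0 0 0;0 0 0 0"

```text
time: 13.05
position: [432.3, -203.8, 227.2]
ee_rot: [0.797, 0.604, 0.0, 0.0]
contact_force: [-0.7, -0.6, -0.1]
gripper_width: 91.6
grasp_force: 0.0
```

```bash
python3 - <<'E'
from h import *
goto(434,-119,80,-.27)
w=cap('wrist','w4');s=cap('scene','s1');d=cap('side','d1')
a=cv2.resize(s[230:365,80:260],(400,300)); b=cv2.resize(s[110:280,180:410],(400,300))
c=cv2.resize(d[265:400,190:370],(400,300)); e=cv2.resize(w,(400,300))
cv2.imwrite('pics/m1.png',np.vstack([np.hstack([a,b]),np.hstack([c,e])]))
E
```

```text
t13.05 pos [ 432.3 -203.8  227.2] phi -0.274 w 91.6 F [-0.7 -0.6 -0.1] q7 0.25 -> turn -0.004 shift [ 82.2 -21.2 147.1]
```

View pics/m1.png

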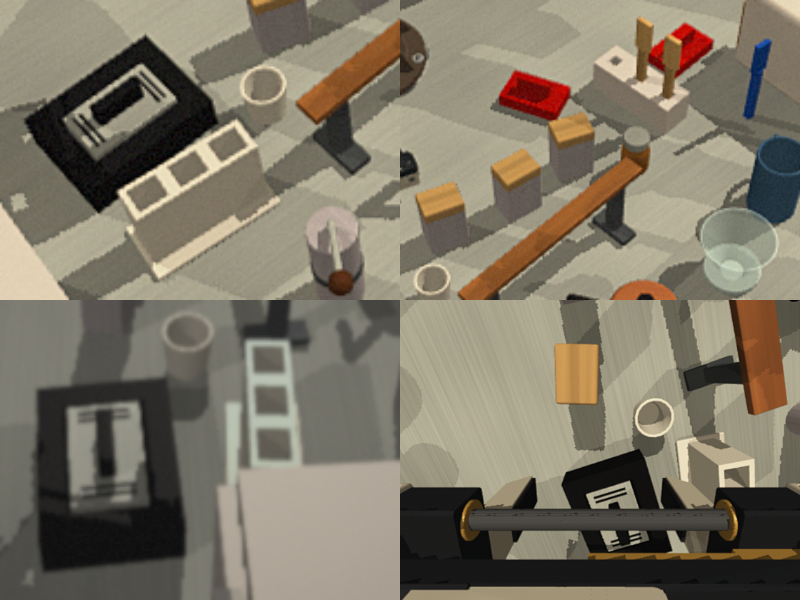

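The montage shows the cassette seated flush in the stand, the caddy unmoved, and tin C's lid in the wrist view at about (247,103) in original pixels, nearly aligned. I'll detect lids by colour.

```bash
cat >> h.py <<'E'
def lid(fn,X,ztop,yaw0):
    im=cv2.imread('pics/'+fn+'.png'); h=cv2.cvtColor(im,cv2.COLOR_BGR2HSV)
    m=cv2.inRange(h,(12,70,110),(28,255,255)); m=cv2.morphologyEx(m,cv2.MORPH_OPEN,np.ones((3,3)))
    q=proj(fn,X)[0]; cs=cv2.findContours(m,0,1)[0]
    c=min([c for c in cs if cv2.contourArea(c)>300],key=lambda c:np.linalg.norm(np.array(cv2.minAreaRect(c)[0])-q))
    box=cv2.boxPoints(cv2.minAreaRect(c)); C=[(-1,-1),(-1,1),(1,1),(1,-1)]
    cy,sy=np.cos(yaw0),np.sin(yaw0); ob=[]
    for a,b in C:
        p=proj(fn,[X[0]+cy*a*24-sy*b*32,X[1]+sy*a*24+cy*b*32,ztop])[0]
        ob.append((fn,tuple(box[np.argmin(np.linalg.norm(box-p,axis=1))]+.0),(a,b)))
    print(cv2.contourArea(c),box.round().tolist())
    print('z free',fit(ob,48,64,[*X[:2],ztop,yaw0])); r=fit(ob,48,64,[*X[:2],ztop,yaw0],ztop,5); print('z fix',r); return r[0]
E
python3 -c "
from h import *
lid('w4',[434,-119,100],100,-.27)"
```

```text
4995.5 [[216.0, 60.0], [277.0, 60.0], [277.0, 146.0], [216.0, 146.0]]
z free (array([ 4.31494441e+02, -1.17256485e+02,  1.01952476e+02, -2.84487211e-01]), np.float64(1.1260137784382358))
z fix (array([ 4.31462318e+02, -1.17194808e+02,  1.00006731e+02, -2.85575313e-01]), np.float64(1.162966714499453))
```

Call:
apply_moves --plan "28 -8 0 0.006;27.5 -8 0 0;27 -7.5 0 0;0 0 30 0;0 0 30 0;0 0 30 0;0 0 30 0;0 0 25 0;0 0 10 0;0 0 0 0;0 0 0 0"

```text
time: 14.12
position: [432.5, -118.5, 72.1]
ee_rot: [0.8, 0.6, -0.0, -0.0]
contact_force: [0.0, -0.4, 0.5]
gripper_width: 92.0
grasp_force: 0.0
```

Call:
apply_moves --plan "0 0 0 0;0 0 0 0;0 0 0 0;0 0 0 0;0 0 0 0;0 0 0 0;0 0 0 0" --grip 0 --newtons 25

```text
time: 14.7
position: [432.5, -117.5, 71.9]
ee_rot: [0.799, 0.601, 0.0, 0.0]
contact_force: [-1.8, -0.0, -0.0]
gripper_width: 49.9
grasp_force: 0.6
```

Call:
apply_moves --plan "0 0 -10 0;0 0 -30 0;0 0 -30 0;0 0 -30 0;0 0 -30 0;0 0 -30 0;0 0 -30 0;0 0 0 -0.12;0 0 0 -0.12;0 0 0 -0.11;0 0 0 0;0 0 0 0"

```text
time: 15.7
position: [432.1, -117.8, 262.0]
ee_rot: [0.684, 0.729, -0.0, -0.0]
contact_force: [0.2, 0.7, -2.0]
gripper_width: 48.5
grasp_force: 24.9
```

```bash
python3 -c "
from h import *
v=np.array([604.6,-36.7]);u=np.array([-np.sin(.068),np.cos(.068)])
for k in(-100,0,100):print(v+k*u)
a=v-100*u; goto(a[0]-0,a[1]-80,240,.068)"
```

```text
[ 611.39476068 -136.46888908]
[604.6 -36.7]
[597.80523932  63.06888908]
t15.70 pos [ 432.1 -117.8  262. ] phi 0.064 w 48.5 F [ 0.2  0.7 -2. ] q7 0.31 -> turn -0.004 shift [-110.7  172.2   21.9]
```

Call:
apply_moves --plan "-22 34 0 0;-22 34 0 0;-22 34 0 0;-22 34 0 0;-22 36 0 0;0 0 0 0;0 0 0 0;0 0 0 0"

```text
time: 16.37
position: [610.4, -215.5, 260.9]
ee_rot: [0.684, 0.73, -0.001, -0.001]
contact_force: [-0.2, 0.6, -3.2]
gripper_width: 47.5
grasp_force: 25.0
```

```bash
python3 - <<'E'
from h import *
goto(611.4,-136.5,202,.068)
w=cap('wrist','w5')
h=cv2.cvtColor(w,cv2.COLOR_BGR2HSV); m=cv2.inRange(h,(4,110,70),(16,255,255))
m=cv2.morphologyEx(m,cv2.MORPH_OPEN,np.ones((3,3)))
for c in cv2.findContours(m,0,1)[0]:
    if cv2.contourArea(c)>800: print(cv2.contourArea(c),cv2.boundingRect(c),cv2.approxPolyDP(c,4,True).reshape(-1,2).tolist())
v=np.array([604.6,-36.7]);u=np.array([-np.sin(.068),np.cos(.068)]);n=np.array([u[1],-u[0]])
for k in(-170,-100,-50,0,50):
    print(k,[proj('w5',[*(v+k*u+s*17*n),130])[0].round().tolist() for s in(-1,1)])
for r in range(10,250,30):
    x=np.where(m[r]>0)[0]; print(r,x.min() if len(x) else 0,x.max() if len(x) else 0,len(x))
cv2.imwrite('pics/w5m.png',m)
E
```

```text
t16.37 pos [ 610.4 -215.5  260.9] phi 0.065 w 47.5 F [-0.2  0.6 -3.2] q7 0.60 -> turn -0.003 shift [78.8  6.5 58.9]
9800.0 (384, 0, 176, 88) [[384, 11], [392, 56], [454, 12], [467, 16], [469, 24], [408, 73], [439, 87], [479, 79], [559, 23], [559, 0], [387, 0]]
7672.5 (263, 0, 46, 185) [[263, 0], [266, 184], [304, 184], [308, 0]]
-170 [[265.0, 194.0], [304.0, 194.0]]
-100 [[264.0, 110.0], [306.0, 110.0]]
-50 [[263.0, 41.0], [307.0, 41.0]]
0 [[261.0, -36.0], [309.0, -36.0]]
50 [[260.0, -123.0], [311.0, -124.0]]
10 263 559 221
40 264 538 163
70 264 493 124
100 265 306 42
130 264 306 43
160 265 559 44
190 547 552 6
220 537 543 7
```

```bash
python3 -c "
from h import *
goto(611.1,-132,202,.068)"
```

```text
t16.42 pos [ 610.2 -215.1  261.5] phi 0.066 w 47.8 F [-0.9  0.2 -1.5] q7 0.60 -> turn -0.002 shift [82.9  6.7 59.6]
```

Call:
apply_moves --plan "28 2 0 -0.003;28 2 0 0;27.5 2 0 0;0 0 20 0;0 0 20 0;0 0 10 0;0 0 0 0;0 0 0 0;0 0 0 0;0 0 0 0"

```text
time: 17.25
position: [611.7, -132.3, 213.1]
ee_rot: [0.682, 0.731, 0.001, 0.001]
contact_force: [-0.0, 0.1, -2.9]
gripper_width: 47.8
grasp_force: 25.0
```

```bash
python3 -c "
from h import *
goto(611.1,-132,202,.068)"
```

```text
t17.25 pos [ 611.7 -132.3  213.1] phi 0.070 w 47.8 F [-0.   0.1 -2.9] q7 0.49 -> turn 0.002 shift [ 0.3 -0.6 11.1]
```

Call:
apply_moves --plan "0 -0.5 4 0;0 0 3 0;0 0 2 0;0 0 0 0;0 0 0 0"

```text
time: 17.67
position: [610.7, -131.8, 202.6]
ee_rot: [0.682, 0.732, -0.0, -0.0]
contact_force: [0.1, -0.2, -2.6]
gripper_width: 48.2
grasp_force: 25.0
```

Call:
apply_moves --plan "0 0 1 0;0 0 0 0;0 0 1 0;0 0 0 0;0 0 0 0"

```text
time: 18.08
position: [610.7, -131.8, 202.5]
ee_rot: [0.682, 0.732, 0.001, 0.0]
contact_force: [-7.0, 1.7, 17.1]
gripper_width: 48.2
grasp_force: 25.0
```

Call:
apply_moves --plan "0 0 -1.8 0;0 0 0 0;0 0 0 0"

```text
time: 18.33
position: [610.9, -131.7, 202.5]
ee_rot: [0.682, 0.732, 0.0, 0.0]
contact_force: [-0.8, -0.9, 1.8]
gripper_width: 48.0
grasp_force: 25.0
```

Call:
apply_moves --plan "0 0 0 0;0 0 0 0;0 0 0 0;0 0 0 0;0 0 0 0;0 0 -10 0;0 0 -25 0;0 0 -25 0;0 0 0 0;0 0 0 0" --grip 1

```text
time: 19.17
position: [611.6, -132.2, 264.7]
ee_rot: [0.682, 0.732, 0.001, 0.001]
contact_force: [-0.3, -0.2, -0.8]
gripper_width: 91.9
grasp_force: 0.0
```

```bash
python3 -c "
from h import *
goto(460,-78,255,-.09)"
```

```text
t19.17 pos [ 611.6 -132.2  264.7] phi 0.071 w 91.9 F [-0.3 -0.2 -0.8] q7 0.47 -> turn 0.161 shift [  40.3 -155.9    9.1]
```

Call:
apply_moves --plan "0 0 0 0.08;0 0 0 0.08;8 -31 0 0;8 -31 0 0;8 -31 0 0;8 -31 0 0;8 -31 0 0;0 0 0 0;0 0 0 0;0 0 0 0"

```text
time: 20.0
position: [460.3, -77.9, 262.6]
ee_rot: [0.738, 0.675, 0.0, 0.0]
contact_force: [-0.2, 0.1, 0.6]
gripper_width: 92.0
grasp_force: 0.0
```

```bash
python3 - <<'E'
from h import *
cap('wrist','w6')
r=lid('w6',[460.6,6.5,100],100,-.09)
goto(r[0],r[1],72,r[3])
E
```

```text
3974.5 [[239.0, 62.0], [294.0, 62.0], [294.0, 137.0], [239.0, 137.0]]
z free (array([ 4.58707683e+02,  9.36101732e+00,  9.79000629e+01, -9.24171901e-02]), np.float64(0.9286741402732731))
z fix (array([ 4.58726171e+02,  9.28115482e+00,  9.99943898e+01, -9.33213485e-02]), np.float64(0.9684957383908634))
t20.05 pos [460.7 -78.2 262.6] phi -0.089 w 91.7 F [ 0.5 -0.4  0.4] q7 0.12 -> turn 0.004 shift [ 87.  -10.3 190.6]
```

Call:
apply_moves --plan "29 -3 0 0.004;29 -3 0 0;29 -3 0 0;0 0 35 0;0 0 35 0;0 0 35 0;0 0 35 0;0 0 30 0;0 0 20 0;0 0 0 0;0 0 0 0;0 0 0 0"

```text
time: 21.05
position: [460.1, 8.9, 73.2]
ee_rot: [0.739, 0.673, 0.0, 0.0]
contact_force: [0.4, 0.1, 1.3]
gripper_width: 91.9
grasp_force: 0.0
```

Call:
apply_moves --plan "0 0 0 0;0 0 0 0;0 0 0 0;0 0 0 0;0 0 0 0;0 0 0 0;0 0 0 0;0 0 0 0;0 0 0 0" --grip 0

```text
time: 21.8
position: [458.9, 9.4, 72.6]
ee_rot: [0.739, 0.673, 0.0, -0.0]
contact_force: [-0.9, 0.8, 2.2]
gripper_width: 48.1
grasp_force: 25.0
```

Call:
apply_moves --plan "0 0 -10 0;0 0 -30 0;0 0 -30 0;0 0 -30 0;0 0 -30 0;0 0 -30 0;0 0 -30 0;0 0 0 -0.08;0 0 0 -0.08;0 0 0 0;0 0 0 0"

```text
time: 22.72
position: [458.5, 9.1, 262.7]
ee_rot: [0.684, 0.729, -0.0, -0.0]
contact_force: [0.2, 0.4, -2.6]
gripper_width: 47.8
grasp_force: 25.0
```

```bash
python3 -c "
from h import *
goto(604.3,-33,203,.068)"
```

```text
t22.72 pos [458.5   9.1 262.7] phi 0.064 w 47.8 F [ 0.2  0.4 -2.6] q7 0.05 -> turn -0.004 shift [-51.9 142.7  59.6]
```

Call:
apply_moves --plan "-10.5 28.5 0 -0.004;-10.5 28.5 0 0;-10.5 28.5 0 0;-10 28.5 0 0;-10 28.5 0 0;0 0 20 0;0 0 20 0;0 0 10 0;0 0 0 0;0 0 0 0;0 0 0 0"

```text
time: 23.63
position: [605.0, -32.0, 213.6]
ee_rot: [0.682, 0.732, 0.0, 0.0]
contact_force: [0.7, -0.0, -1.7]
gripper_width: 48.1
grasp_force: 25.0
```

```bash
python3 -c "
from h import *
goto(604.3,-33,203,.068)"
```

```text
t23.63 pos [605.  -32.  213.6] phi 0.070 w 48.1 F [ 0.7 -0.  -1.7] q7 0.34 -> turn 0.002 shift [-0.9 -0.8 10.6]
```

Call:
apply_moves --plan "0 -0.5 4 0;0 0 3 0;0 0 2 0;0 0 1 0;0 0 0 0;0 0 0 0"

```text
time: 24.13
position: [604.2, -32.1, 202.7]
ee_rot: [0.682, 0.732, 0.0, 0.0]
contact_force: [-0.5, -1.0, 0.6]
gripper_width: 47.7
grasp_force: 25.0
```

Call:
apply_moves --plan "0 0 0.8 0;0 0 0 0;0 0 0 0"

```text
time: 24.38
position: [604.2, -32.1, 202.6]
ee_rot: [0.682, 0.732, 0.0, -0.0]
contact_force: [-3.1, 0.8, 8.1]
gripper_width: 48.0
grasp_force: 25.0
```

Seated. I'll release it and go to tin A.

Call:
apply_moves --plan "0 0 -0.8 0;0 0 0 0;0 0 0 0"

```text
time: 24.63
position: [604.4, -32.1, 202.7]
ee_rot: [0.682, 0.732, 0.0, 0.0]
contact_force: [-0.7, 0.1, 1.1]
gripper_width: 48.2
grasp_force: 25.0
```

Call:
apply_moves --plan "0 0 0 0;0 0 0 0;0 0 0 0;0 0 0 0;0 0 0 0;0 0 -10 0;0 0 -25 0;0 0 -25 0;0 0 0 0.11;0 0 0 0.11;0 0 0 0.11;0 0 0 0.11" --grip 1

```text
time: 25.63
position: [604.4, -32.1, 263.6]
ee_rot: [0.826, 0.563, 0.001, 0.0]
contact_force: [0.5, 0.7, 0.1]
gripper_width: 91.8
grasp_force: 0.0
```

```bash
python3 -c "
from h import *
goto(430,45,262,-.37)"
```

```text
t25.63 pos [604.4 -32.1 263.6] phi -0.374 w 91.8 F [0.5 0.7 0.1] q7 -0.08 -> turn -0.004 shift [   8.8 -190.5    1.4]
```

Call:
apply_moves --plan "1.5 -32 0 0;1.5 -32 0 0;1.5 -32 0 0;1.5 -32 0 0;1.5 -32 0 0;1.5 -31 0 0;0 0 0 0;0 0 0 0;0 0 0 0"

```text
time: 26.38
position: [430.1, 45.3, 263.4]
ee_rot: [0.825, 0.566, 0.001, 0.0]
contact_force: [-0.5, -0.1, -1.1]
gripper_width: 92.0
grasp_force: 0.0
```

```bash
python3 - <<'E'
from h import *
cap('wrist','w7')
r=lid('w7',[457.7,123.5,100],100,-.37)
goto(r[0],r[1],72,r[3])
E
```

```text
3924.0 [[241.0, 63.0], [296.0, 62.0], [298.0, 137.0], [243.0, 138.0]]
z free (array([ 4.54831261e+02,  1.28728855e+02,  1.00221169e+02, -3.43272605e-01]), np.float64(0.9109497569360323))
z fix (array([ 4.54830776e+02,  1.28737871e+02,  1.00000654e+02, -3.43243568e-01]), np.float64(0.9114451960082057))
t26.43 pos [430.3  44.9 263.2] phi -0.370 w 91.7 F [ 0.7 -1.2  0.4] q7 -0.49 -> turn -0.026 shift [ 87.   -5.4 191.3]
```

Call:
apply_moves --plan "0 0 0 -0.026;29 -2 0 0;29 -2 0 0;29 -1.5 0 0;0 0 35 0;0 0 35 0;0 0 35 0;0 0 35 0;0 0 30 0;0 0 20 0;0 0 0 0;0 0 0 0"

```text
time: 27.43
position: [453.9, 127.8, 71.9]
ee_rot: [0.818, 0.575, -0.001, 0.0]
contact_force: [0.7, -0.2, 1.1]
gripper_width: 92.1
grasp_force: 0.0
```

Call:
apply_moves --plan "0 0 0 0;0 0 0 0;0 0 0 0;0 0 0 0;0 0 0 0;0 0 0 0;0 0 0 0;0 0 0 0;0 0 0 0" --grip 0

```text
time: 28.18
position: [453.6, 129.1, 72.7]
ee_rot: [0.817, 0.576, 0.0, -0.0]
contact_force: [-0.5, -0.6, 3.3]
gripper_width: 47.7
grasp_force: 24.9
```

Call:
apply_moves --plan "0 0 -10 0;0 0 -30 0;0 0 -30 0;0 0 -30 0;0 0 -30 0;0 0 -30 0;0 0 -30 0;0 0 0 -0.11;0 0 0 -0.1;0 0 0 -0.1;0 0 0 -0.1;0 0 0 0"

```text
time: 29.18
position: [452.9, 128.5, 262.9]
ee_rot: [0.682, 0.732, -0.0, -0.0]
contact_force: [-0.2, 0.7, -1.9]
gripper_width: 48.2
grasp_force: 24.9
```

```bash
python3 -c "
from h import *
goto(597.8,64,203,.068)"
```

```text
t29.18 pos [452.9 128.5 262.9] phi 0.071 w 48.2 F [-0.2  0.7 -1.9] q7 -0.16 -> turn 0.003 shift [-74.2 140.2  59.8]
```

Call:
apply_moves --plan "-15 28 0 0.002;-15 28 0 0;-15 28 0 0;-15 28 0 0;-14 28 0 0;0 0 20 0;0 0 20 0;0 0 10 0;0 0 0 0;0 0 0 0;0 0 0 0"

```text
time: 30.1
position: [598.2, 64.5, 213.7]
ee_rot: [0.684, 0.73, 0.001, 0.0]
contact_force: [-0.1, 0.8, -1.4]
gripper_width: 47.9
grasp_force: 25.0
```

```bash
python3 -c "
from h import *
goto(597.8,64,203,.068)"
```

```text
t30.10 pos [598.2  64.5 213.7] phi 0.064 w 47.9 F [-0.1  0.8 -1.4] q7 0.20 -> turn -0.004 shift [-0.5 -0.4 10.7]
```

Call:
apply_moves --plan "0 -0.4 4 -0.002;0 0 3 0;0 0 2 0;0 0 1 0;0 0 0 0;0 0 0 0"

```text
time: 30.6
position: [597.5, 64.5, 202.8]
ee_rot: [0.683, 0.73, 0.0, -0.0]
contact_force: [-1.5, 0.5, 1.4]
gripper_width: 47.9
grasp_force: 25.0
```

Call:
apply_moves --plan "0 0 1 0;0 0 0 0;0 0 0 0"

```text
time: 30.85
position: [597.6, 64.6, 202.7]
ee_rot: [0.683, 0.73, 0.001, -0.0]
contact_force: [-4.8, 0.9, 10.5]
gripper_width: 48.0
grasp_force: 25.0
```

Call:
apply_moves --plan "0 0 -0.8 0;0 0 0 0;0 0 0 0"

```text
time: 31.1
position: [597.7, 64.3, 202.7]
ee_rot: [0.683, 0.73, 0.0, 0.0]
contact_force: [-2.1, 0.2, 5.1]
gripper_width: 47.8
grasp_force: 25.0
```

Call:
apply_moves --plan "0 0 0 0;0 0 0 0;0 0 0 0;0 0 0 0;0 0 0 0;0 0 -10 0;0 0 -25 0;0 0 -25 0;0 0 -20 -0.12;0 0 0 -0.12;0 0 0 -0.12;0 0 0 -0.12" --grip 1

```text
time: 32.1
position: [597.8, 64.2, 283.7]
ee_rot: [0.487, 0.873, 0.0, 0.001]
contact_force: [-0.6, 0.3, -0.4]
gripper_width: 91.6
grasp_force: 0.0
```

Call:
apply_moves --plan "0 0 0 -0.12;0 0 0 -0.12;0 0 0 -0.12;0 0 0 -0.12;0 0 0 -0.12;0 0 0 -0.12;0 0 0 -0.12;0 0 0 -0.12;0 0 0 -0.09;0 0 0 0"

```text
time: 32.93
position: [597.7, 63.9, 283.2]
ee_rot: [-0.015, 1.0, -0.0, 0.0]
contact_force: [0.8, -0.6, 0.1]
gripper_width: 91.8
grasp_force: 0.0
```

```bash
python3 -c "
from h import *
goto(560,318,285,1.6)"
```

```text
t32.93 pos [597.7  63.9 283.2] phi 1.601 w 91.8 F [ 0.8 -0.6  0.1] q7 1.54 -> turn 0.001 shift [ 30.2 255.1  -1.9]
```

Call:
apply_moves --plan "4 32 0 0;4 32 0 0;4 32 0 0;4 32 0 0;4 32 0 0;4 32 0 0;4 32 0 0;2 31 0 0;0 0 0 0;0 0 0 0;0 0 0 0"

```text
time: 33.85
position: [561.1, 317.8, 282.6]
ee_rot: [-0.012, 1.0, -0.0, 0.0]
contact_force: [0.6, -1.0, 0.5]
gripper_width: 91.8
grasp_force: 0.0
```

```bash
python3 - <<'E'
from h import *
goto(560,318,285,1.6)
w=cap('wrist','w8');s=cap('scene','s2');d=cap('side','d2')
W=cv2.resize(w,(560,420)); a=cv2.resize(s[150:330,180:340],(240,270));b=cv2.resize(s[230:365,80:260],(240,180)); 
e=cv2.resize(d[150:310,200:370],(320,180))
z=np.zeros((600,800,3),np.uint8); z[:420,:560]=W; z[:270,560:]=a; z[270:450,560:]=b; z[420:600,:320]=e
cv2.imwrite('pics/m2.png',z)
E
```

```text
t33.85 pos [561.1 317.8 282.6] phi 1.595 w 91.8 F [ 0.6 -1.   0.5] q7 1.12 -> turn -0.005 shift [ 1.1  0.2 -2.4]
```

View pics/m2.png

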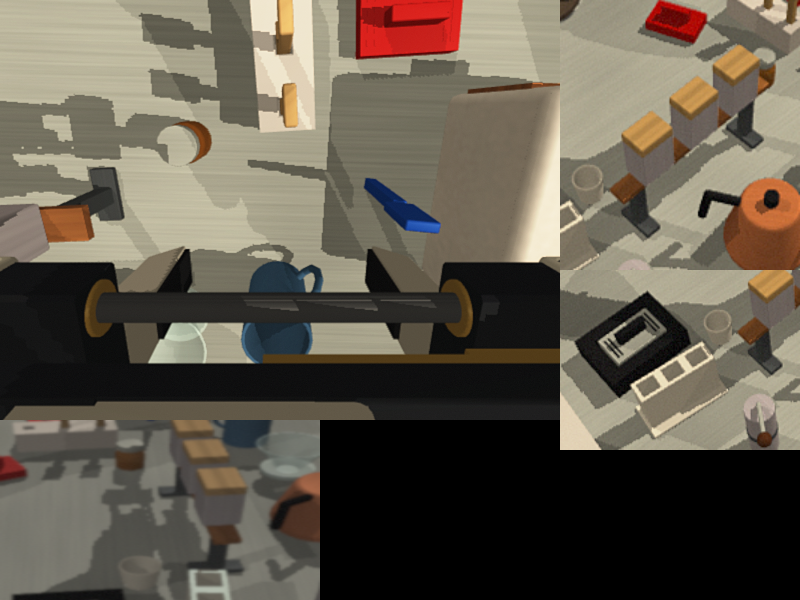

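The montage shows three tins upright along the ledge and the cassette still seated. The two wooden paddle blades in the wrist view are at (286,25) and (290,105), with their wide sides along image columns, and the blue paddle is well aside at (400,205).

```bash
python3 - <<'E'
from h import *
w=cv2.imread('pics/w8.png'); h=cv2.cvtColor(w,cv2.COLOR_BGR2HSV)
m=cv2.inRange(h,(12,70,110),(28,255,255))
for c in cv2.findContours(m,0,1)[0]:
    if cv2.contourArea(c)>150:
        print(cv2.contourArea(c),cv2.boundingRect(c),cv2.approxPolyDP(c,2,True).reshape(-1,2).tolist())
for X in ([482,319,185],[482,319,125],[422,317,185],[422,317,125]): print(X,proj('w8',X)[0].round())
for f in('s0','s1','s2'):
    g=cv2.cvtColor(cv2.imread('pics/%s.png'%f),6).astype(int)
    if f=='s0': g0=g
    print(f,np.abs(g-g0)[280:365,130:210].mean(), np.abs(g-g0)[150:180,250:350].mean())
for y in(90,100,110,120): print(y,h[y,276:306,1].tolist())
E
```

```text
1372.0 (40, 205, 55, 38) [[87, 205], [82, 208], [40, 210], [48, 242], [83, 241], [93, 237], [90, 216], [92, 234], [86, 230], [81, 209], [87, 210]]
214.5 (182, 123, 30, 41) [[202, 124], [211, 139], [209, 149], [203, 156], [201, 155], [204, 138], [200, 131], [187, 123], [182, 124], [193, 130], [200, 145], [199, 152], [189, 163], [205, 155], [210, 148], [211, 135]]
568.0 (282, 83, 16, 45) [[286, 83], [282, 86], [283, 122], [286, 127], [294, 127], [297, 125], [296, 85]]
670.0 (275, 0, 19, 50) [[277, 0], [278, 20], [275, 22], [275, 35], [277, 38], [279, 33], [287, 49], [291, 48], [293, 35], [292, 0]]
[482, 319, 185] [281. 107.]
[482, 319, 125] [281. 107.]
[422, 317, 185] [280.  10.]
[422, 317, 125] [280.  31.]
s0 0.0 0.0
s1 6.294117647058823 8.609
s2 9.568529411764706 6.556666666666667
90 [35, 36, 36, 35, 38, 54, 138, 162, 152, 148, 149, 150, 149, 148, 150, 148, 146, 147, 145, 144, 98, 43, 45, 46, 46, 47, 48, 47, 46, 48]
100 [54, 55, 52, 76, 151, 161, 155, 154, 151, 149, 148, 147, 146, 146, 145, 144, 147, 145, 146, 148, 125, 63, 32, 34, 39, 48, 46, 46, 46, 46]
110 [52, 53, 55, 63, 126, 158, 154, 154, 153, 152, 147, 145, 145, 146, 144, 143, 141, 140, 141, 143, 137, 78, 31, 34, 35, 35, 37, 40, 48, 49]
120 [48, 48, 48, 48, 48, 46, 54, 92, 154, 155, 149, 147, 146, 145, 144, 143, 142, 142, 142, 142, 143, 116, 56, 44, 48, 44, 37, 36, 37, 37]
```

```bash
python3 - <<'E'
from h import *
X=onz('w8',(289.5,105),185);print(X)
goto(X[0],X[1],157,1.595)
# caddy recheck: edges of top in s0/s2
E
```

```text
[480.76213681 324.92244395 185.        ]
t34.00 pos [561.5 316.8 282.7] phi 1.594 w 91.8 F [-0.5 -1.  -0.9] q7 1.12 -> turn -0.001 shift [ 80.6  10.1 125.7]
```

Call:
apply_moves --plan "27 3 0 0;27 3 0 0;26.6 3.5 0 0;0 0 30 0;0 0 30 0;0 0 30 0;0 0 25 0;0 0 10.5 0;0 0 0 0;0 0 0 0"

```text
time: 34.83
position: [480.7, 325.4, 157.5]
ee_rot: [-0.012, 1.0, -0.0, 0.0]
contact_force: [-0.8, 0.6, 0.2]
gripper_width: 91.8
grasp_force: 0.0
```

```bash
python3 - <<'E'
from h import *
w=cap('wrist','w9')
goto(480.8,324.9,157,1.595)
h=cv2.cvtColor(w,cv2.COLOR_BGR2HSV)
m=cv2.inRange(h,(12,70,110),(28,255,255))
for c in cv2.findContours(m,0,1)[0]:
    if cv2.contourArea(c)>150: print(cv2.contourArea(c),cv2.boundingRect(c))
print(proj('w9',[480.8,324.9,185]),proj('w9',[422,320,185]))
E
```

```text
t34.88 pos [481.1 325.9 158.3] phi 1.596 w 91.9 F [-0.3 -0.1  0.8] q7 1.05 -> turn 0.001 shift [ 0.3 -1.   1.3]
233.0 (265, 323, 24, 12)
425.5 (261, 272, 26, 21)
235.5 (135, 230, 33, 24)
2369.0 (248, 115, 35, 86)
[[274.23130332 305.80371307]] [[264.05998404 163.80511479]]
```

Call:
apply_moves --plan "0 0 0 0;0 0 0 0;0 0 0 0;0 0 0 0;0 0 0 0;0 0 0 0;0 0 0 0;0 0 0 0;0 0 0 0;0 0 0 0" --grip 0 --newtons 20

```text
time: 35.72
position: [480.0, 325.8, 156.8]
ee_rot: [-0.013, 1.0, -0.0, -0.0]
contact_force: [-0.0, 0.1, -0.1]
gripper_width: 29.9
grasp_force: 0.0
```

Call:
apply_moves --plan "0 0 0 0;0 0 0 0;0 0 0 0;0 0 0 0;0 0 0 0;0 0 0 0"

```text
time: 36.22
position: [480.0, 325.4, 156.8]
ee_rot: [-0.013, 1.0, -0.0, -0.0]
contact_force: [0.4, -1.8, -0.4]
gripper_width: 10.1
grasp_force: 20.0
```

Call:
apply_moves --plan "0 0 -5 0;0 0 -15 0;0 0 -25 0;0 0 -30 0;0 0 -30 0;0 0 -30 0;0 0 0 0;0 0 0 0"

```text
time: 36.88
position: [480.8, 326.7, 294.1]
ee_rot: [-0.013, 1.0, 0.002, 0.002]
contact_force: [-0.9, -0.3, -1.5]
gripper_width: 9.8
grasp_force: 20.0
```

```bash
python3 - <<'E'
from h import *
goto(581-90,-336,292,1.5)
big('s2',120,275,215,360,1,'c'); a=cv2.imread('pics/c.png')
cap('scene','s3'); s=cv2.imread('pics/s3.png')
# caddy moved? template match of the caddy top between s0 and s3
t=cv2.imread('pics/s0.png')[284:335,130:202]
r=cv2.matchTemplate(s[250:370,90:250],t,cv2.TM_CCOEFF_NORMED); _,v,_,p=cv2.minMaxLoc(r); print('caddy match',v,p[0]+90,p[1]+250)
E
```

```text
t36.88 pos [480.8 326.7 294.1] phi 1.597 w 9.8 F [-0.9 -0.3 -1.5] q7 1.01 -> turn 0.097 shift [-5.700e+01 -6.603e+02 -1.000e-01]
caddy match 0.9194632172584534 130 284
```

Call:
apply_moves --plan "0 0 -20 0.097;0 -33 0 0;0 -33 0 0;0 -33 0 0;0 -33 0 0;0 -33 0 0;0 -33 0 0;0 -33 0 0;0 -33 0 0;0 -33 0 0;0 -33 0 0;0 -33 0 0"

```text
time: 37.93
position: [453.2, -37.6, 310.8]
ee_rot: [0.035, 0.999, -0.0, -0.001]
contact_force: [1.3, -0.0, -0.9]
gripper_width: 9.8
grasp_force: 20.0
```

Call:
apply_moves --plan "0 -33 0 0;0 -33 0 0;0 -33 0 0;0 -33 0 0;0 -33 0 0;0 -33 0 0;0 -33 0 0;0 -33 0 0;-5 -33 0 0;0 0 0 0;0 0 0 0"

```text
time: 38.85
position: [437.1, -334.5, 310.4]
ee_rot: [0.037, 0.999, -0.0, -0.001]
contact_force: [0.1, 0.5, -0.4]
gripper_width: 10.0
grasp_force: 20.0
```

```bash
python3 -c "
from h import *
goto(660,-336,314,1.5)"
```

```text
t38.85 pos [ 437.1 -334.5  310.4] phi 1.496 w 10.0 F [ 0.1  0.5 -0.4] q7 2.29 -> turn -0.004 shift [-222.5   14.2   -4.2]
```

Call:
apply_moves --plan "-32 2 0 0;-32 2 0 0;-32 2 0 0;-32 2 0 0;-32 2 0 0;-32 2 0 0;-30 2 0 0;0 0 0 0;0 0 0 0;0 0 0 0"

```text
time: 39.68
position: [660.3, -333.6, 310.7]
ee_rot: [0.035, 0.999, 0.0, -0.001]
contact_force: [0.8, -0.3, -1.1]
gripper_width: 9.9
grasp_force: 20.0
```

```bash
python3 - <<'E'
from h import *
w=cap('wrist','w10'); goto(581,-336,300,1.5)
q=[]
c,s=np.cos(-.07),np.sin(-.07)
for b in(-48,0,48): q.append(proj('w10',[581+(-s)*b,-336+c*b,110])[0].round())
print(q)
cv2.imwrite('pics/w10b.png',cv2.resize(w[0:260,120:440],None,fx=2.3,fy=2.3,interpolation=2))
E
```

```text
t39.73 pos [ 659.9 -334.1  311.4] phi 1.500 w 9.9 F [-1.1 -0.5 -0.3] q7 2.18 -> turn -0.000 shift [78.6 -7.4 11.5]
[array([221., 108.]), array([269., 108.]), array([317., 108.])]
```

View pics/w10b.png

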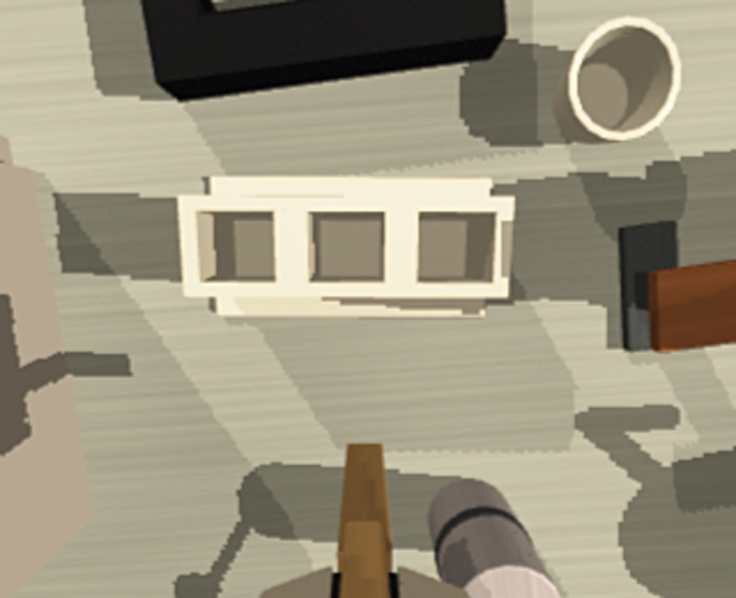

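The caddy is unmoved and nearly aligned. Its cell mouths in w10 are at (222,107), (271,107) and (319,108), and the held paddle's lower end is at (279,193). First paddle goes to the left cell (y = -48), second to the right cell.

```bash
python3 - <<'E'
from h import *
for p in((222.4,107.2),(270.9,107.4),(318.7,107.8)): print(onz('w10',p,110).round(1))
K,M=ld('w10'); s=robot.read_state();P=s['position'];m=R.from_quat(s['ee_rot']).as_matrix()
X=onz('w10',(278.7,193.5),P[2]-141.8);print('tip in tool',(m.T@(X-P)).round(1))
A=onz('w10',(222.4,107.2),110); goto(A[0],A[1],300,1.5)
E
```

```text
[ 577.1 -382.5  110. ]
[ 580.7 -334.   110. ]
[ 584.5 -286.1  110. ]
tip in tool [  4.9   2.2 141.8]
t39.73 pos [ 659.9 -334.1  311.4] phi 1.500 w 9.9 F [-1.1 -0.5 -0.3] q7 2.18 -> turn -0.000 shift [ 79.2 -54.1  11.5]
```

Call:
apply_moves --plan "27 -19 0 0;27 -19 0 0;26.5 -17.5 0 0;0 0 20 0;0 0 20 0;0 0 0 0;0 0 0 0;0 0 0 0"

```text
time: 40.4
position: [576.7, -384.1, 273.1]
ee_rot: [0.035, 0.999, -0.0, 0.001]
contact_force: [0.1, 0.0, -0.2]
gripper_width: 10.2
grasp_force: 20.0
```

```bash
python3 - <<'E'
from h import *
w=cap('wrist','w11'); goto(575.2,-384.7,153,1.5)
print(proj('w11',[577.1,-382.5,110]))
E
```

```text
t40.45 pos [ 576.9 -384.3  273.3] phi 1.500 w 9.8 F [ 0.2 -0.5 -0.3] q7 2.32 -> turn 0.000 shift [  1.8  -0.4 120.3]
[[278.68310667 193.21786458]]
```

Aligned, so I'll insert it.

Call:
apply_moves --plan "1 0 20 0;0 0 20 0;0 0 20 0;0 0 15 0;0 0 0 0;0 0 0 0"

```text
time: 40.95
position: [575.8, -384.1, 197.3]
ee_rot: [0.035, 0.999, -0.0, -0.0]
contact_force: [-0.6, 0.4, -0.3]
gripper_width: 10.1
grasp_force: 20.0
```

Call:
apply_moves --plan "0 0 15 0;0 0 12 0;0 0 10 0;0 0 6 0;0 0 0 0;0 0 0 0"

```text
time: 41.45
position: [575.5, -384.2, 153.9]
ee_rot: [0.035, 0.999, 0.0, -0.0]
contact_force: [-0.1, -0.4, 0.4]
gripper_width: 9.7
grasp_force: 20.0
```

Call:
apply_moves --plan "0 0 2 0;0 0 1.5 0;0 0 0 0;0 0 0 0"

```text
time: 41.78
position: [575.5, -384.3, 150.5]
ee_rot: [0.035, 0.999, -0.0, 0.0]
contact_force: [0.1, 0.5, 0.5]
gripper_width: 9.7
grasp_force: 20.0
```

Call:
apply_moves --plan "0 0 0 0;0 0 0 0;0 0 0 0;0 0 0 0;0 0 0 0;0 0 -10 0;0 0 -25 0;0 0 -35 0;0 0 -35 0;0 0 -35 0;0 0 -10 0;0 0 0 0" --grip 0.5

```text
time: 42.78
position: [576.3, -385.8, 305.2]
ee_rot: [0.036, 0.999, -0.002, 0.003]
contact_force: [-0.4, -0.2, -0.3]
gripper_width: 45.4
grasp_force: 0.0
```

```bash
python3 -c "
from h import *
goto(480,-320,300,1.6);goto(500,318,300,1.6)"
```

```text
t42.78 pos [ 576.3 -385.8  305.2] phi 1.500 w 45.4 F [-0.4 -0.2 -0.3] q7 2.31 -> turn -0.100 shift [94.4 68.6  4.4]
t42.78 pos [ 576.3 -385.8  305.2] phi 1.500 w 45.4 F [-0.4 -0.2 -0.3] q7 2.31 -> turn -0.100 shift [ 55.7 705.7   2.1]
```

Call:
apply_moves --plan "0 0 0 -0.1;2.5 33 0 0;2.5 33 0 0;2.5 33 0 0;2.5 33 0 0;2.5 33 0 0;2.5 33 0 0;2.5 33 0 0;2.5 33 0 0;2.5 33 0 0;2.5 33 0 0;2.5 33 0 0" --grip 1

```text
time: 43.78
position: [536.4, -20.5, 299.7]
ee_rot: [-0.015, 1.0, 0.0, -0.001]
contact_force: [1.3, 0.8, 0.0]
gripper_width: 91.8
grasp_force: 0.0
```

Call:
apply_moves --plan "2.5 33 0 0;2.5 33 0 0;2.5 33 0 0;2.5 33 0 0;2.5 33 0 0;2.5 33 0 0;2.5 33 0 0;2.5 33 0 0;2.5 33 0 0;2.5 33 0 0;0 13 0 0;0 0 0 0"

```text
time: 44.78
position: [500.5, 324.3, 298.9]
ee_rot: [-0.018, 1.0, -0.0, -0.001]
contact_force: [0.1, -0.5, -1.5]
gripper_width: 92.0
grasp_force: 0.0
```

Call:
apply_moves --plan "0 0 0 0;0 0 0 0"

```text
time: 44.95
position: [502.8, 318.2, 300.0]
ee_rot: [-0.014, 1.0, -0.001, -0.0]
contact_force: [-0.1, 0.1, 1.2]
gripper_width: 92.0
grasp_force: 0.0
```

```bash
python3 - <<'E'
from h import *
w=cap('wrist','w12');h=cv2.cvtColor(w,cv2.COLOR_BGR2HSV)
m=cv2.inRange(h,(12,70,110),(28,255,255))
q=proj('w12',[422,320,185])[0];print(q)
for c in cv2.findContours(m,0,1)[0]:
    b=cv2.boundingRect(c)
    if cv2.contourArea(c)>150 and b[1]<240:
        print(cv2.contourArea(c),b,cv2.approxPolyDP(c,2,True).reshape(-1,2).tolist(),onz('w12',(b[0]+b[2]/2-.5,b[1]+b[3]/2-.5),185).round(1))
goto(422,320,157,1.6)
E
```

```text
[282.15199089 104.66246524]
501.5 (275, 83, 15, 42) [[277, 83], [277, 122], [286, 124], [289, 122], [288, 85]] [421.2 319.9 185. ]
t45.00 pos [502.9 318.  300.2] phi 1.598 w 91.9 F [0.6 0.  0.1] q7 1.13 -> turn -0.002 shift [ 80.8   4.5 143.2]
```

Call:
apply_moves --plan "27 1.5 0 0;27 1.5 0 0;27.5 1.5 0 0;0 0 30 0;0 0 30 0;0 0 30 0;0 0 30 0;0 0 23 0;0 0 0 0;0 0 0 0"

```text
time: 45.83
position: [421.0, 320.5, 157.2]
ee_rot: [-0.013, 1.0, -0.001, -0.001]
contact_force: [0.3, -0.9, 0.6]
gripper_width: 91.7
grasp_force: 0.0
```

Call:
apply_moves --plan "0 0 0 0;0 0 0 0;0 0 0 0;0 0 0 0;0 0 0 0;0 0 0 0;0 0 0 0;0 0 0 0;0 0 0 0;0 0 0 0;0 0 0 0;0 0 0 0" --grip 0 --newtons 20

```text
time: 46.83
position: [420.9, 322.1, 157.3]
ee_rot: [-0.015, 1.0, -0.0, -0.0]
contact_force: [-0.8, 0.6, 0.6]
gripper_width: 16.1
grasp_force: 0.0
```

Call:
apply_moves --plan "0 0 0 0;0 0 0 0;0 0 0 0;0 0 0 0;0 0 0 0"

```text
time: 47.25
position: [420.9, 321.3, 157.2]
ee_rot: [-0.014, 1.0, -0.0, -0.0]
contact_force: [0.5, -5.0, 2.2]
gripper_width: 10.2
grasp_force: 20.0
```

Call:
apply_moves --plan "0 0 -5 0;0 0 -15 0;0 0 -25 0;0 0 -30 0;0 0 -30 0;0 0 -30 0;0 0 -30 0;0 0 0 0.1;-3 -33 0 0;-3 -33 0 0;-3 -33 0 0;-3 -33 0 0"

```text
time: 48.25
position: [423.4, 189.2, 322.9]
ee_rot: [0.035, 0.999, 0.001, 0.0]
contact_force: [0.1, -0.5, -0.6]
gripper_width: 9.8
grasp_force: 20.0
```

Call:
apply_moves --plan "-3 -33 0 0;-3 -33 0 0;-3 -33 0 0;-3 -33 0 0;-3 -33 0 0;-3 -33 0 0;-3 -33 0 0;-3 -33 0 0;-3 -33 0 0;-3 -33 0 0;-3 -33 0 0;-3 -33 0 0"

```text
time: 49.25
position: [432.1, -208.9, 323.1]
ee_rot: [0.035, 0.999, 0.001, 0.001]
contact_force: [0.1, 0.8, -1.0]
gripper_width: 10.2
grasp_force: 20.0
```

Call:
apply_moves --plan "-3 -33 0 0;-3 -33 0 0;0 0 0 0;0 0 0 0;0 0 0 0"

```text
time: 49.67
position: [433.2, -273.7, 322.4]
ee_rot: [0.035, 0.999, 0.0, 0.0]
contact_force: [0.0, 0.7, -0.4]
gripper_width: 10.1
grasp_force: 20.0
```

```bash
python3 - <<'E'
from h import *
goto(660,-300,322,1.5)
cap('scene','s4'); s=cv2.imread('pics/s4.png')
t=cv2.imread('pics/s0.png')[310:340,130:202]
r=cv2.matchTemplate(s[250:370,90:250],t,cv2.TM_CCOEFF_NORMED); _,v,_,p=cv2.minMaxLoc(r); print('caddy match',v,p[0]+90,p[1]+250)
E
```

```text
t49.67 pos [ 433.2 -273.7  322.4] phi 1.500 w 10.1 F [ 0.   0.7 -0.4] q7 2.24 -> turn 0.000 shift [-228.1  -10.2    0.6]
caddy match 0.8649593591690063 130 310
```

Call:
apply_moves --plan "-33 -1.5 0 0;-33 -1.5 0 0;-33 -1.5 0 0;-33 -1.5 0 0;-33 -1.5 0 0;-33 -1.5 0 0;-30 -1 0 0;0 0 0 0;0 0 0 0;0 0 0 0"

```text
time: 50.55
position: [659.4, -299.0, 322.4]
ee_rot: [0.035, 0.999, 0.0, -0.0]
contact_force: [0.4, 0.2, -0.6]
gripper_width: 9.6
grasp_force: 20.0
```

```bash
python3 - <<'E'
from h import *
w=cap('wrist','w13'); goto(582.5,-288.3,290,1.5)
g=cv2.cvtColor(w,6).astype(int)
for X in([577.1,-382.5,110],[580.7,-334,110],[584.5,-286.1,110]): print(proj('w13',X)[0].round(1))
q=proj('w13',[584.5,-286.1,110])[0].round().astype(int)
print('row',q[0]-35,g[q[1]-4:q[1]+5,q[0]-35:q[0]+36].mean(0).round().astype(int).tolist())
print('col',q[1]-35,g[q[1]-35:q[1]+36,q[0]-4:q[0]+5].mean(1).round().astype(int).tolist())
# paddle tip
print('tip row0 170',g[170:215,276:283].mean(1).round().astype(int).tolist())
print('tip cols 260',g[200:206,260:300].mean(0).round().astype(int).tolist())
print('old tip cols',cv2.cvtColor(cv2.imread('pics/w10.png'),6)[200:206,260:300].mean(0).round().astype(int).tolist())
E
```

```text
t50.60 pos [ 658.9 -299.5  322.8] phi 1.500 w 9.8 F [-0.6 -0.  -0.6] q7 2.22 -> turn 0.000 shift [77.1  5.7 32.8]
[191.2 110.2]
[238.1 110.4]
[284.3 110.9]
row 249 [143, 143, 142, 140, 171, 232, 246, 244, 243, 243, 243, 243, 243, 243, 243, 243, 243, 246, 240, 171, 107, 128, 144, 144, 144, 143, 144, 143, 143, 143, 144, 143, 143, 143, 143, 144, 143, 143, 143, 144, 144, 144, 143, 144, 144, 144, 128, 102, 100, 99, 130, 217, 251, 237, 175, 171, 175, 162, 120, 98, 101, 106, 113, 116, 118, 121, 122, 122, 121, 122, 122]
col 76 [193, 195, 198, 189, 198, 244, 246, 244, 244, 244, 244, 243, 243, 243, 243, 243, 243, 245, 246, 217, 109, 95, 115, 146, 146, 144, 145, 144, 144, 144, 144, 144, 143, 143, 143, 144, 143, 143, 143, 143, 143, 143, 143, 142, 143, 140, 124, 109, 119, 194, 250, 245, 243, 244, 243, 221, 141, 136, 138, 137, 176, 236, 221, 174, 176, 178, 178, 176, 176, 178, 180]
tip row0 170 [176, 182, 183, 179, 173, 172, 174, 174, 179, 179, 176, 174, 176, 178, 178, 178, 174, 174, 177, 174, 173, 165, 127, 92, 91, 92, 93, 93, 93, 92, 89, 89, 89, 88, 89, 88, 88, 87, 84, 84, 84, 83, 84, 84, 85]
tip cols 260 [159, 165, 173, 174, 169, 158, 154, 153, 153, 139, 99, 86, 86, 88, 87, 86, 86, 86, 86, 87, 90, 92, 93, 94, 93, 94, 120, 176, 206, 204, 203, 203, 202, 202, 203, 202, 202, 202, 202, 202]
old tip cols [150, 150, 149, 149, 150, 149, 150, 150, 152, 138, 99, 82, 84, 84, 83, 83, 84, 83, 83, 84, 86, 88, 89, 90, 90, 91, 114, 153, 168, 167, 167, 166, 167, 178, 193, 194, 193, 193, 193, 192]
```

Call:
apply_moves --plan "26 2 0 0;26 2 0 0;25 2 0 0;0 0 25 0;0 0 25 0;0 0 0 0;0 0 0 0;0 0 0 0"

```text
time: 51.27
position: [583.2, -289.0, 274.0]
ee_rot: [0.035, 0.999, -0.0, 0.001]
contact_force: [-0.2, -0.2, -0.3]
gripper_width: 9.7
grasp_force: 20.0
```

```bash
python3 -c "
from h import *
goto(582.5,-288.3,152,1.5)"
```

```text
t51.27 pos [ 583.2 -289.   274. ] phi 1.500 w 9.7 F [-0.2 -0.2 -0.3] q7 2.29 -> turn 0.000 shift [  0.9   0.7 122. ]
```

Call:
apply_moves --plan "0.5 0.5 20 0;0 0 20 0;0 0 20 0;0 0 15 0;0 0 0 0;0 0 0 0"

```text
time: 51.77
position: [582.9, -288.8, 198.4]
ee_rot: [0.035, 0.999, -0.0, 0.0]
contact_force: [1.3, 0.3, -0.6]
gripper_width: 9.7
grasp_force: 20.0
```

Call:
apply_moves --plan "0 0 15 0;0 0 12 0;0 0 10 0;0 0 7 0;0 0 2 0;0 0 0 0;0 0 0 0"

```text
time: 52.35
position: [582.7, -288.7, 151.7]
ee_rot: [0.036, 0.999, -0.0, 0.0]
contact_force: [-0.2, 0.1, 0.2]
gripper_width: 10.1
grasp_force: 20.0
```

Call:
apply_moves --plan "0 0 1 0;0 0 0 0;0 0 0 0"

```text
time: 52.6
position: [582.7, -288.5, 150.6]
ee_rot: [0.035, 0.999, -0.0, 0.0]
contact_force: [0.2, -0.5, -0.6]
gripper_width: 9.8
grasp_force: 20.0
```

Call:
apply_moves --plan "0 0 0 0;0 0 0 0;0 0 0 0;0 0 0 0;0 0 0 0;0 0 -10 0;0 0 -25 0;0 0 -35 0;0 0 -35 0;0 0 -35 0;0 0 -10 0;0 0 0 0" --grip 0.5

```text
time: 53.6
position: [583.4, -289.9, 304.7]
ee_rot: [0.036, 0.999, -0.001, 0.003]
contact_force: [0.1, -0.5, -1.0]
gripper_width: 45.7
grasp_force: 0.0
```

Call:
apply_moves --plan "30 0 0 0;30 0 0 0;0 30 0 0;0 30 0 0;0 30 0 0;0 30 0 0;0 30 0 0;0 30 0 0;0 30 0 0;0 30 0 0;0 0 0 0;0 0 0 0"

```text
time: 54.6
position: [539.4, -42.4, 299.5]
ee_rot: [0.033, 0.999, 0.0, -0.001]
contact_force: [-0.3, -0.2, -0.0]
gripper_width: 45.8
grasp_force: 0.0
```

```bash
python3 - <<'E'
from h import *
s=cap('scene','s9');d=cap('side','d9')
a=cv2.resize(s[210:365,80:290],(800,590)) 
A=cv2.resize(s[205:365,80:290],(400,300),interpolation=2);B=cv2.resize(s[110:280,180:410],(400,300),interpolation=2)
C=cv2.resize(d[240:400,190:400],(400,300),interpolation=2);D=cv2.resize(d[100:290,160:400],(400,300),interpolation=2)
cv2.imwrite('pics/m3.png',np.vstack([np.hstack([A,B]),np.hstack([C,D])]))
print(robot.read_state()['position'],robot.read_state()['time'])
E
```

```text
[539.2465326  -45.5210033  300.04725223] 54.7
```

View pics/m3.png

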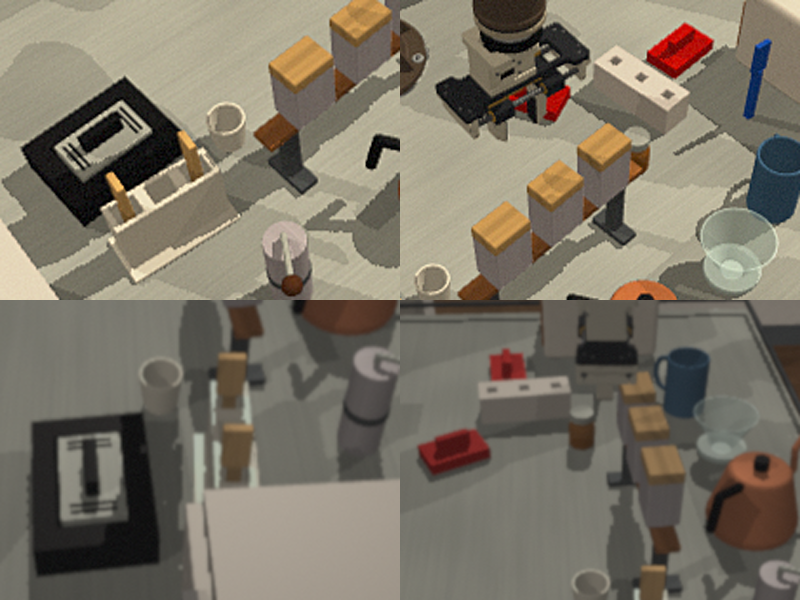

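The final views show the cassette seated, the three tins upright on the ledge, both paddles in the caddy with the drainer empty, and everything else in place. I'll hand the job in.

```bash
python3 -c "
from h import *
print(robot.sign_off())"
```

```text
the job is handed in; nothing more can be done
None
```

The cassette is pressed flush in the stand, all three tins stand on the ledge, both paddles are in the still-standing caddy, and the job was handed in at about 55 s (result not reported back).

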